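Snap the side panel of a tin rickshaw model shut with press-stud pliers

TASK

Take the blue-handled press-stud pliers from their slanted wooden stand, reach in under the canopy frame of the tin rickshaw and squeeze its green panel and the bare metal lug together gently with the pliers until the press stud clicks shut. Do it with the jaws of the pliers, not with the robot's own fingers, without crushing the tin, and without shoving or tipping the model or the other things on the bench. Then put the pliers back in their stand as they were and let go.

Things in the scene. Friction and masses are not known exactly. Their poses are not given: they have to be found in the camera images.
- pliers: Loose press-stud pliers, 153 mm long, 16 mm thick at the jaws and 26 mm at the handles, 0.14 kg: blue handles, sprung open. Origin midway between the jaw tips (the low end in the stand). Own z runs from jaw tips to handle ends, own y is the line along which jaws and handles close. Pivot at z = 65 mm. This frame belongs to one half: a full squeeze turns it about 0.2 rad about x in the hand.
- pliers_jaws (a point): Midway between the jaw faces, at pliers z = 14 mm; axes as the pliers. Jaw faces 16 mm wide, z = 3 to 27 mm. Left free they stand 37 mm apart here, 62 mm over the outsides. The gap shrinks 0.8 mm per mm of handle squeeze and reaches 14 mm with the handles about 34 mm wide.
- pliers_grip (a point): Midway between the handles at pliers z = 130 mm, the place to grip; axes as the pliers. Handles run z = 90 to 152 mm, 62 mm wide over the outsides here when free, each splaying 0.05 rad towards its end. Held at about 55 mm they cannot fall out and the jaws still pass over the open panel and lug.
- pliers_squeeze (a joint): Hinge of the pliers, rad: 0 sprung open, about 0.42 with the jaws 14 mm apart. The spring takes about 7 N on the handles to start and 13 N fully squeezed; handle force beyond that reaches the jaws about 1.25 times over.
- stand_foot (a point): Fixed point where the jaw tips rest in the wooden stand, centre of its foot ledge, 24 mm above the bench. Stand axes: z up, x near world -y (the robot's right). Pliers at rest have their origin here, y along the stand's y, and z along (-0.5, 0, 0.866): they lean 30 degrees, handles towards -x.
- stand: Wooden stand fixed to the bench, 130 x 100 mm base, 94 mm tall; origin centre of the underside. Its slanted channel is 74 mm wide, with cheeks 50 mm long and 10 mm proud of the pliers' middle plane at most, open above and to +x. The back plate under the pliers reaches 85 mm along them, so the handles stand free.
- rickshaw: Red, yellow and green tin rickshaw model on a loose dark wooden plinth 200 x 120 x 16 mm; about 0.67 kg, 218 mm tall. It slides easily and centres itself between the jaws. Origin centre of the plinth's underside; x points to its back, near world -y (the robot's right); its front faces the robot's left, z up.
- canopy_bar (a point): Middle of a cross bar of the red canopy frame, 212 mm above the bench, over the stud; axes as the rickshaw. The frame of 6 mm bars is 108 mm wide and runs from 21 mm in front (-x) of here to the model's back. The stud can only be reached leaning in from the model's front (-x), about 30 degrees from vertical.
- stud (a point): Centre of the shut press stud, 105 mm above the bench, between lug and panel; axes as the rickshaw. The fixed bare aluminium lug lies at y = -7 to -3 mm, 60 mm along x, top edge 6 mm above. Panel shut: y = 3 to 7 mm; open, its outside is at y = 17 mm at this height. The model's red floor is 54 mm below.
- panel (a point): Middle of the inner face of the green painted panel (60 mm along x, 56 mm tall, 4 mm thick), which stands on the +y side of the lug; only its position is of use. Panel top edge 6 mm above the stud's height when shut. A small spring strut joins panel and model 28 to 48 mm behind (+x of) the stud: keep the jaws off it. The tin crushes above 60 N.
- flap (a joint): Hinge of the green panel along its bottom edge, 50 mm below the stud, rad: about 0 open (start; -0.02 to 0.02), 0.20 to 0.22 snapped shut (10 mm of travel at the stud). A squeeze at stud height meets about 10 N at once, falling to nothing near 0.11, then the panel jumps home by itself with a click and stays.
- toy_car: Bystander: blue toy car with white roof, 100 x 52 x 48 mm, origin under its centre.
- spool: Bystander: green spool, 60 mm diameter, 35 mm high, origin under its centre.
- tyre: Bystander: black rubber ring lying flat, 70 mm diameter, 12 mm high.
- hammer: Bystander: hammer with a wooden handle lying on the robot's right, pointing roughly along x.
- screwdriver: Bystander: red-handled screwdriver lying on the robot's left, pointing roughly along x.
There are look-alikes about, which are no part of the job. What is meant by the stand is not turquoise, and is the smaller of those in its own colour.

How it is judged:
By the outcome, as a careful person would: the job done as asked, in the order asked, and still so for the second after the job is handed in, with the robot touching nothing.
It also fails if it takes over 64 s, if anything falls off the work surface, if the arm or the gripper's body presses on something with over 40 N, if the wrist force passes 120 N, or if a joint passes its speed limit or range.

ROBOT

A 6-joint arm with a two-finger parallel gripper is mounted at the origin on the work surface. World frame = base frame: x ahead of the robot, y to its left, z up, the work surface at z = 0. Lengths are in m, angles in rad, forces in N, time in s.
With the tool pointing down it reaches from about 0.375 to 0.9 m from the base axis. Payload 3.1 kg.
Tool frame: the origin (TCP) lies on the centre line of the jaws, within the pads' length; the fingertips stand 19 mm ahead of it and the grasp point (between the pads) is the TCP; z points along the fingers, y is the direction in which the jaws open and shut (so a half turn about z gives the same grasp; the last joint's range is limited). The gripper opens to 85 mm and grips with 20 to 120 N. Pads are 22 mm wide; open, the fingers measure 114 mm over their backs; the gripper's body (76 mm by 85 mm) begins 54 mm behind the grasp point. The pads swing forward as they close: fully open they stand 13 mm farther back than shut.
Start: joints at [1.107, 0.527, 1.433, -0, 1.181, -0.178], TCP at [0.176, 0.6, 0.25] pointing down, gripper open.
Joint ranges: [-3.08, 3.08], [-0.75, 2.2], [0.22, 2.44], [-1.43, 4.57], [0, 2.65], [-2.85, 2.85]. Speed limits (rad/s): [2.79, 2.79, 3.14, 3.14, 3.14, 3.14].

INTERFACE

Orientations are given as a unit quaternion [x, y, z, w].
In Python, from station import manip, imaging, workorder gives the robot as it stands.
- The arm moves only by the shell command python3 -m creep 'ROWS' [FORCE]. ROWS is a JSON object of lists of equal length, an entry for each row: "claw": the finger opening in cm, from 0 to 8.54; "dp": the shift along the tool's x, y, z in cm, a list of three; "roll": the turn about the tool's z in rad. In form: {"claw": [claw, ...], "dp": [[dx, dy, dz], ...], "roll": [roll, ...]}. A call has 1 to 12 rows; each row is the pose to reach, as a shift and turn from the pose commanded when the call began, along the tool's axes at that moment; what a row does not reach only later rows make up. A row lasts 1/10 s, in which the tool goes at most 50 mm and 8.59 degrees, less where a joint would pass 70% of its speed; a pose out of reach is approached as far as the arm can. A call with a gripper value outside its range is refused whole. The fingers move at their own pace and stop on an object; FORCE is the grip in N (left out, the last holds). Time passes only in rows, so rows that repeat a pose let the fingers close. It gives the time, the measured TCP pose, the force and the opening at its end, in the units of the state.
- manip.sense(): the state, without advancing time (a new reading comes with each control period).
- imaging.snapshot(name): name is "scene" or "top" or "wrist"; returns a dict with "image" (400x640x3 uint8, red, green, blue), "z_map" (400x640 float32, m along the optical axis (not along the pixel's ray), 0 where there is no reading), "vfov" (degrees; the focal length in pixels is half the picture's height over the tangent of half this angle, whatever the lens; pixels are square), "cx", "cy" (the principal point, pixels), "R" (3x3) and "t" (3): a world point X has camera coordinates R X + t. Camera axes: x right, y down, z forward; pixel columns grow to the right and rows downward; lengths in m; the calibration is good to about 2 mm. A picture is of the moment at which its call begins.
- workorder.sign_off(): hands the job in, once; it reports no verdict.
The state is a dict: "t": time; "q": joint angles; "qd": joint speeds; "tau": joint torques, N m; "tcp_pos": TCP position; "tool_rot": TCP orientation; "force": force on the tool from outside, world axes, zero at the start; "ft_torque": the same for the moment, N m; "finger_gap": opening from 0.0 (shut) to 1.0 (fully open).
Only numpy, scipy, OpenCV 4.12 (cv2) and the standard library are available. Lean on these libraries where they do the work, as an engineer would, in place of code of your own. Each camera call takes 0.05 s, during which the arm holds its last target.

## Working session

There is one attempt and no reset: what is moved stays moved. The work goes in short steps, Python scripts to look and compute and a shell command to move; the robot and the scene stay as the last step left them, time stands still between calls to the robot, and variables do not carry over. Pictures are saved under pics/ and viewed, and the job is handed in when it is done.

```bash
ls; mkdir -p pics; cat > h.py <<'E'
import numpy as np, cv2
from station import manip, imaging, workorder
from scipy.spatial.transform import Rotation as R
def snap(n,fn=None):
    s=imaging.snapshot(n)
    if fn: cv2.imwrite('pics/'+fn, s['image'][:,:,::-1])
    np.savez('last_%s.npz'%n,**s)
    return s
def load(n): 
    return dict(np.load('last_%s.npz'%n))
def cloud(s):
    z=s['z_map']; H,W=z.shape; f=H/2/np.tan(np.radians(float(s['vfov']))/2)
    u,v=np.meshgrid(np.arange(W),np.arange(H))
    C=np.stack([(u-s['cx'])/f*z,(v-s['cy'])/f*z,z],-1)
    P=(C-s['t'])@s['R']
    P[z<=0]=np.nan
    return P
def proj(s,X):
    H=400; f=H/2/np.tan(np.radians(float(s['vfov']))/2)
    c=np.asarray(X)@s['R'].T+s['t']
    return np.stack([c[...,0]/c[...,2]*f+s['cx'],c[...,1]/c[...,2]*f+s['cy']],-1)
E
python3 - <<'E'
from h import *
for n in ['scene','top','wrist']:
    s=snap(n,n+'0.png'); print(n,s['vfov'],s['cx'],s['cy'],(-s['R'].T@s['t']).round(3), s['R'].round(3).tolist())
print(manip.sense())
E
```

```text
pics
scene 43.551354733563514 317.9296841350308 196.75303295234718 [ 1.5   -0.204  1.097] [[0.215, 0.977, 0.014], [0.669, -0.137, -0.731], [-0.712, 0.166, -0.682]]
top 48.33700641224767 328.4709865527403 201.5418701084555 [0.332 0.002 1.358] [[0.024, -1.0, 0.004], [-0.988, -0.025, -0.155], [0.156, 0.0, -0.988]]
wrist 58.157324665418514 312.23082391166673 210.10239755912207 [0.094 0.623 0.373] [[0.281, 0.96, -0.002], [0.907, -0.265, 0.328], [0.314, -0.094, -0.945]]
{'t': 0.15, 'q': array([ 1.10749448e+00,  5.28259570e-01,  1.43362286e+00,  1.22403436e-05,
        1.18141685e+00, -1.78471954e-01]), 'qd': array([-0.00122279, -0.00425143, -0.00451747,  0.00104088, -0.0007749 ,
       -0.00098725]), 'tau': array([ 6.44394877e-04, -4.42745519e+01, -1.78275025e+01, -1.89569196e-04,
        5.55925188e-03, -1.24231480e-05]), 'tcp_pos': array([0.17533341, 0.59935251, 0.2495494 ]), 'tool_rot': array([ 1.41936278e-01,  9.89875429e-01, -8.07967744e-04, -2.74511979e-04]), 'force': array([0.11575281, 0.03817081, 1.4769271 ]), 'ft_torque': array([0.02552063, 0.01246022, 0.00326997]), 'finger_gap': 1.000399745707416}
```

View pics/scene0.png

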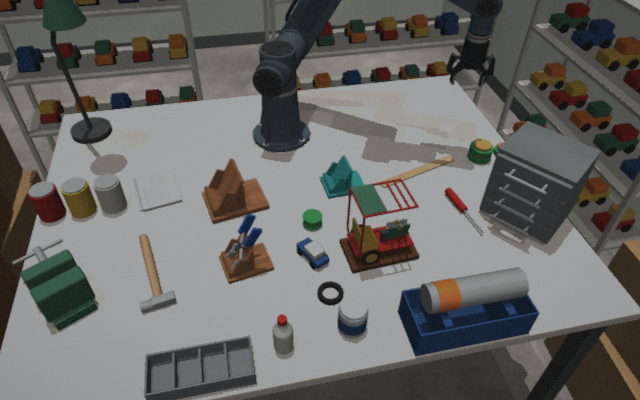

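View pics/top0.png

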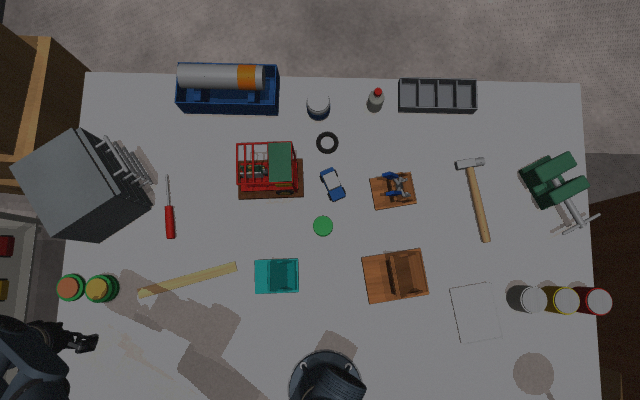

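View pics/wrist0.png

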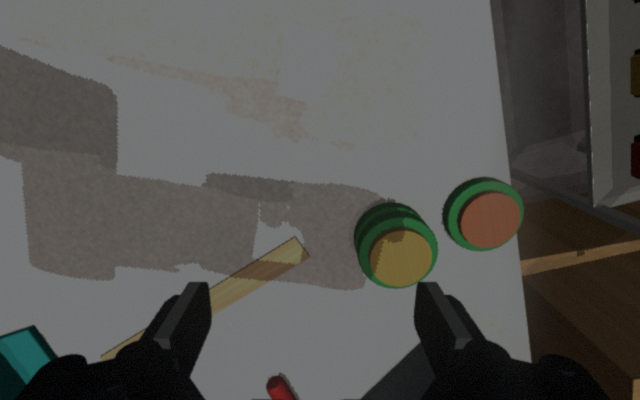

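Top view: there are three wooden/turquoise stands. The turquoise one is at (276,276), a large brown one at (394,275), and a smaller brown one at (393,190) that holds the blue pliers. The last fits the description: it isn't turquoise and is the smaller of the two browns. The rickshaw is at (270,170). I'll enlarge both crops to confirm.

```bash
python3 - <<'E'
from h import *
s=load('top'); i=s['image'][:,:,::-1]
a=cv2.resize(i[130:220,350:450],None,fx=4,fy=4,interpolation=3)
b=cv2.resize(i[130:220,225:325],None,fx=4,fy=4,interpolation=3)
cv2.imwrite('pics/crop1.png',np.hstack([b,a]))
s2=load('scene'); j=s2['image'][:,:,::-1]
cv2.imwrite('pics/crop2.png',np.hstack([cv2.resize(j[170:285,205:305],None,fx=4,fy=4,interpolation=3),cv2.resize(j[170:285,330:430],None,fx=4,fy=4,interpolation=3)]))
P=cloud(s)
def at(u,v): return P[v,u].round(3)
for u,v in [(393,190),(394,275),(276,276),(270,170),(332,184),(322,226),(327,142),(373,205)]: print(u,v,at(u,v))
E
```

```text
393 190 [ 0.557 -0.173  0.161]
394 275 [ 0.328 -0.181  0.129]
276 276 [0.316 0.147 0.067]
270 170 [0.591 0.157 0.221]
332 184 [nan nan nan]
322 226 [0.466 0.02  0.033]
327 142 [0.735 0.012 0.002]
373 205 [ 0.538 -0.135  0.001]
```

View pics/crop1.png

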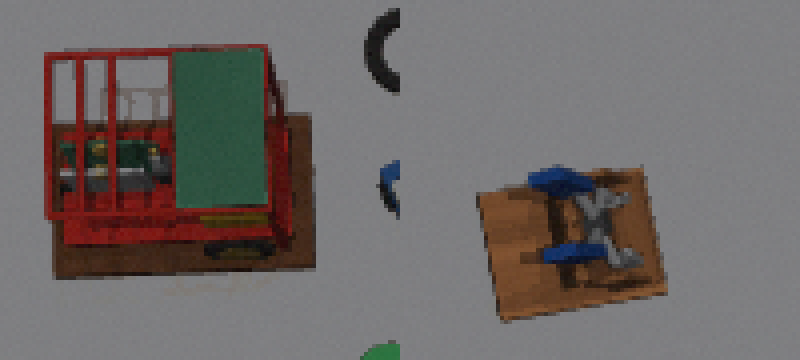

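View pics/crop2.png

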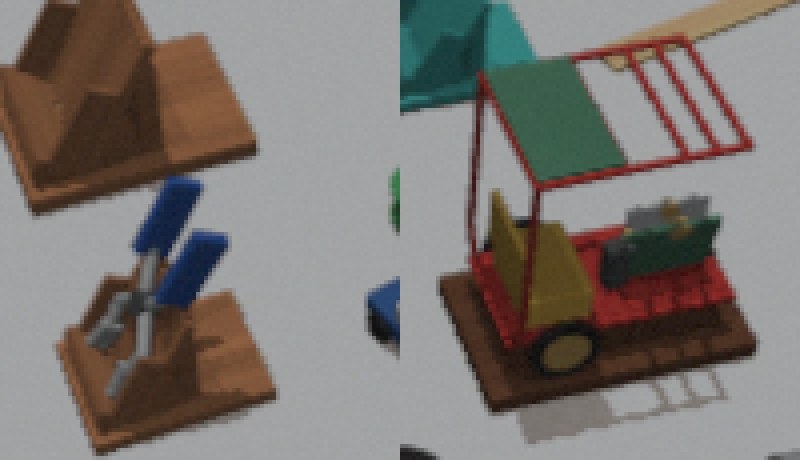

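Confirmed: the small brown stand holds the pliers. The rickshaw has three front cross bars, and the second is the canopy_bar. Next I'll move the wrist camera to a view from the left of the stand.

```bash
cat >> h.py <<'E'
def plan(target,yaw_y=None):
    """target TCP world; yaw_y: desired world angle of tool y (rad)."""
    st=manip.sense(); r=R.from_quat(st['tool_rot']).as_matrix()
    d=r.T@(np.array(target)-st['tcp_pos'])
    cur=np.arctan2(r[1,1],r[0,1]); out=dict(dp_cm=(d*100).round(2), cur_yaw=round(cur,4))
    if yaw_y is not None: out['roll']=round((cur-yaw_y+np.pi)%(2*np.pi)-np.pi,4)
    print(out, 'tilt',np.degrees(np.arccos(-r[2,2])).round(2)); return out
def st():
    s=manip.sense(); r=R.from_quat(s['tool_rot']).as_matrix()
    print('t',round(s['t'],2),'tcp',s['tcp_pos'].round(4),'yaw_y',np.arctan2(r[1,1],r[0,1]).round(4),'F',s['force'].round(1),'T',s['ft_torque'].round(2),'gap_mm',round(s['finger_gap']*85.4,1),'q',s['q'].round(2))
E
python3 - <<'E'
from h import *
plan([0.35,0.25,0.42],0.19)
plan([0.55,-0.02,0.36],0.19)
E
```

```text
{'dp_cm': array([-26.57, -28.65, -17.01]), 'cur_yaw': np.float64(1.286), 'roll': np.float64(1.096)} tilt 0.1
{'dp_cm': array([-53.36, -48.93, -10.98]), 'cur_yaw': np.float64(1.286), 'roll': np.float64(1.096)} tilt 0.1
```

```bash
python3 -m creep '{"claw":[8.5,8.5,8.5,8.5,8.5,8.5,8.5,8.5,8.5,8.5,8.5,8.5],"dp":[[-2.5,-2.5,-2],[-5,-5,-4],[-8,-8.5,-6],[-11,-11.5,-8],[-14,-15,-10],[-17,-18,-12],[-20,-21.5,-14],[-23,-25,-16],[-26.5,-28.5,-17],[-26.5,-28.5,-17],[-26.5,-28.5,-17],[-26.5,-28.5,-17]],"roll":[0.1,0.2,0.3,0.4,0.5,0.6,0.7,0.8,0.9,1.0,1.096,1.096]}' 30; python3 -c "
from h import *
plan([0.55,-0.02,0.36],0.19)
st()"
```

```text
t: 1.35
tcp_pos: [0.3499, 0.2511, 0.4202]
tool_rot: [0.637, 0.77, -0.0, -0.0]
force: [-0.4, 0.6, -0.3]
finger_gap: 0.996
{'dp_cm': array([-30.38,  14.58,   6.02]), 'cur_yaw': np.float64(0.1884), 'roll': np.float64(-0.0016)} tilt 0.02
t 1.35 tcp [0.3499 0.2511 0.4202] yaw_y 0.1884 F [-0.4  0.6 -0.3] T [-0.06  0.03 -0.05] gap_mm 85.1 q [0.36 0.07 1.63 0.   1.44 0.17]
```

```bash
python3 -m creep '{"claw":[8.5,8.5,8.5,8.5,8.5,8.5,8.5,8.5,8.5,8.5],"dp":[[-3.5,2,0],[-7.5,4,0],[-11.5,6,1],[-15.5,8,2],[-19.5,10,3],[-23.5,12,4],[-27.5,13.5,5],[-30.4,14.5,6],[-30.4,14.5,6],[-30.4,14.5,6]],"roll":[0,0,0,0,0,0,0,0,0,0]}'; python3 -c "
from h import *
st(); s=snap('wrist','w1.png'); print((-s['R'].T@s['t']).round(3))"
```

```text
t: 2.35
tcp_pos: [0.5493, -0.0191, 0.3594]
tool_rot: [0.637, 0.771, -0.0, -0.001]
force: [-0.0, 0.4, -0.2]
finger_gap: 0.995
t 2.35 tcp [ 0.5493 -0.0191  0.3594] yaw_y 0.1908 F [-0.   0.4 -0.2] T [-0.02 -0.01  0.04] gap_mm 85.0 q [-0.24  0.31  1.48  0.    1.35 -0.43]
[0.534 0.063 0.483]
```

View pics/w1.png

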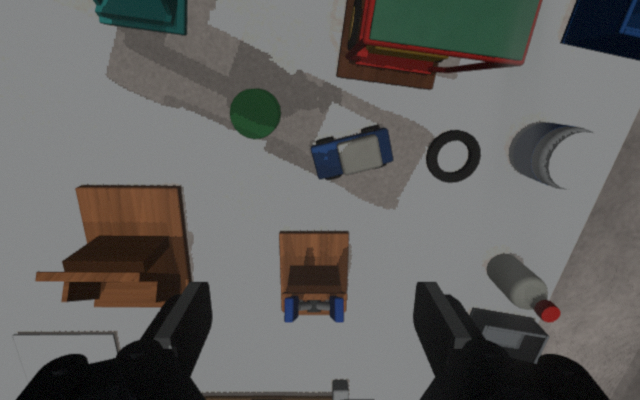

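The wrist picture shows the small stand at (314,275), square with the image, and the handle ends at (291,308) and (337,308). Now I'll measure stand and rickshaw from the clouds.

```bash
python3 - <<'E'
from h import *
s=load('wrist'); P=cloud(s); im=s['image'].astype(int)
hsv=cv2.cvtColor(s['image'],cv2.COLOR_RGB2HSV)
u,v=np.meshgrid(np.arange(640),np.arange(400))
reg=(u>265)&(u<365)&(v>222)&(v<330)
wood=reg&(hsv[...,0]<20)&(hsv[...,1]>90)&np.isfinite(P[...,2])
blue=reg&(hsv[...,0]>100)&(hsv[...,0]<130)&(hsv[...,1]>120)&np.isfinite(P[...,2])
print(wood.sum(),blue.sum())
W=P[wood]; print(np.percentile(W[:,2],[1,5,25,50,75,95,99]).round(3))
base=W[(W[:,2]<0.03)&(W[:,2]>0.003)]; print('base z',np.median(base[:,2]))
allw=W[W[:,2]>0.004]
rect=cv2.minAreaRect((allw[:,:2]*1000).astype(np.float32)); print('all wood rect',rect)
B=P[blue]; 
for k in (0,1):
    m=blue&((u<314) if k==0 else (u>=314)); b=P[m]
    print('blue',k,m.sum(),'mean',b.mean(0).round(4),'min',b.min(0).round(3),'max',b.max(0).round(3))
    top=b[b[:,2]>np.percentile(b[:,2],90)]; print(' top',top.mean(0).round(4))
# rows depth profile down center
for vv in range(230,330,4): print(vv,P[vv,300].round(3),P[vv,314].round(3),hsv[vv,314])
E
```

```text
4350 417
[0.009 0.011 0.012 0.013 0.05  0.091 0.093]
base z 0.012419200966487092
all wood rect ((584.3582153320312, -192.45973205566406), (98.31498718261719, 127.70864868164062), 11.503097534179688)
blue 0 208 mean [ 0.5519 -0.1639  0.1536] min [ 0.546 -0.177  0.141] max [ 0.56  -0.153  0.161]
 top [ 0.5535 -0.1723  0.1597]
blue 1 209 mean [ 0.6036 -0.154   0.1533] min [ 0.598 -0.166  0.144] max [ 0.609 -0.143  0.161]
 top [ 0.6056 -0.1626  0.1593]
230 [ 0.553 -0.134  0.001] [ 0.573 -0.13   0.   ] [10 16 93]
234 [ 0.554 -0.135  0.013] [ 0.573 -0.131  0.013] [ 12 144 108]
238 [ 0.555 -0.141  0.012] [ 0.574 -0.137  0.012] [ 12 140 124]
242 [ 0.556 -0.147  0.012] [ 0.576 -0.144  0.012] [ 13 139 123]
246 [ 0.557 -0.153  0.013] [ 0.577 -0.15   0.012] [ 12 145 121]
250 [ 0.558 -0.159  0.013] [ 0.578 -0.156  0.013] [ 11 145 120]
254 [ 0.559 -0.165  0.013] [ 0.579 -0.162  0.012] [ 11 145 120]
258 [ 0.56  -0.171  0.014] [ 0.581 -0.169  0.011] [ 11 132  81]
262 [ 0.562 -0.179  0.012] [ 0.582 -0.176  0.01 ] [ 12 135  81]
266 [ 0.563 -0.183  0.015] [ 0.583 -0.179  0.015] [  5 102  45]
270 [ 0.56
[... 240 characters left out ...]
  41]
286 [ 0.565 -0.183  0.07 ] [ 0.583 -0.181  0.068] [  9 130  53]
290 [ 0.566 -0.189  0.071] [ 0.584 -0.186  0.07 ] [ 10 117  59]
294 [ 0.565 -0.182  0.091] [ 0.582 -0.18   0.09 ] [ 12 137  99]
298 [ 0.566 -0.187  0.092] [ 0.583 -0.183  0.094] [ 12 141 103]
302 [ 0.569 -0.208  0.069] [ 0.585 -0.195  0.084] [90 10 53]
306 [ 0.567 -0.191  0.104] [ 0.586 -0.198  0.088] [60  5 53]
310 [ 0.568 -0.196  0.105] [ 0.587 -0.203  0.089] [90  5 49]
314 [ 0.576 -0.252  0.032] [ 0.596 -0.248  0.032] [ 11  89 106]
318 [ 0.58  -0.282  0.   ] [ 0.602 -0.278 -0.   ] [120   2 133]
322 [ 0.581 -0.289  0.001] [ 0.603 -0.285  0.   ] [100   6 133]
326 [ 0.583 -0.296  0.001] [ 0.605 -0.292  0.001] [100   6 134]
```

```bash
python3 - <<'E'
from h import *
c=np.array([0.5844,-0.1925]); a=0.2007
ex=np.array([np.sin(a),-np.cos(a)]); ey=np.array([np.cos(a),np.sin(a)])
d=np.array([-.5,.866]); n=np.array([.866,.5])
for nm in ['wrist','top','scene']:
    s=load(nm); P=cloud(s); hsv=cv2.cvtColor(s['image'],cv2.COLOR_RGB2HSV)
    X=(P[...,:2]-c)@ex; Y=(P[...,:2]-c)@ey; Z=P[...,2]
    reg=(abs(X)<.09)&(abs(Y)<.06)&(Z>.05)
    blue=reg&(hsv[...,0]>100)&(hsv[...,0]<130)&(hsv[...,1]>120)
    gray=reg&(hsv[...,1]<50)&(hsv[...,1]>=0)&(Z>.03)
    for lab,m in (('blue',blue),('gray',gray)):
        x,y,z=X[m],Y[m],Z[m]
        al=-.5*x+.866*(z-.024); no=.866*x+.5*(z-.024)
        print(nm,lab,m.sum(),'along',np.percentile(al,[2,50,98]).round(4),'norm',np.percentile(no,[2,10,50,90,98]).round(4),'Y',np.percentile(y,[2,50,98]).round(4))
    if nm!='scene':
        pass
E
```

```text
wrist blue 417 along [0.1241 0.1295 0.1312] norm [0.0234 0.0254 0.035  0.0447 0.0468] Y [-0.0305  0.0222  0.0307]
wrist gray 342 along [0.029  0.0589 0.1082] norm [0.0236 0.0311 0.0357 0.0421 0.0472] Y [-0.0266 -0.0007  0.0408]
top blue 144 along [0.0804 0.1209 0.1334] norm [0.0246 0.0283 0.0409 0.0488 0.0497] Y [-0.032   0.0193  0.029 ]
top gray 120 along [0.007  0.0477 0.0726] norm [0.0283 0.0336 0.0397 0.0439 0.0453] Y [-0.0293 -0.0009  0.0268]
scene blue 328 along [0.0737 0.1046 0.1317] norm [0.025  0.0273 0.0387 0.0479 0.0497] Y [-0.0273  0.024   0.0327]
scene gray 212 along [0.0074 0.043  0.1184] norm [0.0277 0.0327 0.0408 0.0479 0.0495] Y [-0.0425 -0.0051  0.0286]
```

```bash
python3 - <<'E'
from h import *
for nm in ['top','scene']:
    s=load(nm); P=cloud(s); hsv=cv2.cvtColor(s['image'],cv2.COLOR_RGB2HSV)
    reg=(P[...,0]>.48)&(P[...,0]<.75)&(P[...,1]>.02)&(P[...,1]<.3)
    m=reg&(P[...,2]>.01)&(P[...,2]<.02)
    p=P[m]; print(nm,m.sum(),np.median(p[:,2]).round(4),cv2.minAreaRect((p[:,:2]*1000).astype(np.float32)))
    t=reg&(P[...,2]>.195); p=P[t]; print(' canopy',t.sum(),np.median(p[:,2]).round(4),p[:,2].max(),cv2.minAreaRect((p[:,:2]*1000).astype(np.float32)))
    g=reg&(P[...,2]<.13)&(P[...,2]>.07)&(hsv[...,0]>50)&(hsv[...,0]<90)&(hsv[...,1]>80); p=P[g]; 
    if g.sum(): print(' panel',g.sum(),p.min(0).round(3),p.max(0).round(3),p.mean(0).round(3))
E
```

```text
top 704 0.016 ((614.6708984375, 143.39797973632812), (185.03102111816406, 299.4489440917969), 19.017297744750977)
 canopy 1435 0.2174 0.22610731889557886 ((611.5480346679688, 174.58993530273438), (114.6441879272461, 148.83717346191406), 3.30375337600708)
 panel 69 [0.618 0.196 0.073] [0.631 0.259 0.113] [0.624 0.221 0.096]
scene 924 0.0164 ((614.7576293945312, 152.90928649902344), (269.5362548828125, 265.0753173828125), 0.1310339868068695)
 canopy 1161 0.2179 0.22420207161298336 ((612.11181640625, 174.10557556152344), (119.55492401123047, 149.35171508789062), 3.2882447242736816)
 panel 106 [0.619 0.194 0.07 ] [0.635 0.258 0.114] [0.626 0.227 0.09 ]
```

```bash
python3 - <<'E'
from h import *
plan([0.62,0.33,0.29],0.0575)
E
```

```text
{'dp_cm': array([32.84, 13.61,  7.02]), 'cur_yaw': np.float64(0.1918), 'roll': np.float64(0.1343)} tilt 0.09
```

```bash
python3 -m creep '{"claw":[8.5,8.5,8.5,8.5,8.5,8.5,8.5,8.5,8.5,8.5],"dp":[[4,2,0],[8,4,0],[12,6,0],[16,8,0],[20,10,0],[24,12,0],[28,13,2],[31,13.6,5],[32.8,13.6,7],[32.8,13.6,7]],"roll":[0.02,0.04,0.06,0.08,0.1,0.12,0.134,0.134,0.134,0.134]}'; python3 -c "
from h import *
st(); s=snap('wrist','w2.png'); print((-s['R'].T@s['t']).round(3))
cv2.imwrite('pics/w2c.png',cv2.resize(s['image'][200:400,210:430,::-1],None,fx=3,fy=3,interpolation=3))"
```

```text
t: 3.4
tcp_pos: [0.6169, 0.3322, 0.2869]
tool_rot: [0.685, 0.729, -0.003, -0.002]
force: [-0.5, -0.6, 0.6]
finger_gap: 0.998
t 3.4 tcp [0.6169 0.3322 0.2869] yaw_y 0.0629 F [-0.5 -0.6  0.6] T [-0.03  0.03 -0.01] gap_mm 85.2 q [0.33 0.61 1.18 0.   1.37 0.27]
[0.613 0.416 0.411]
```

View pics/w2.png

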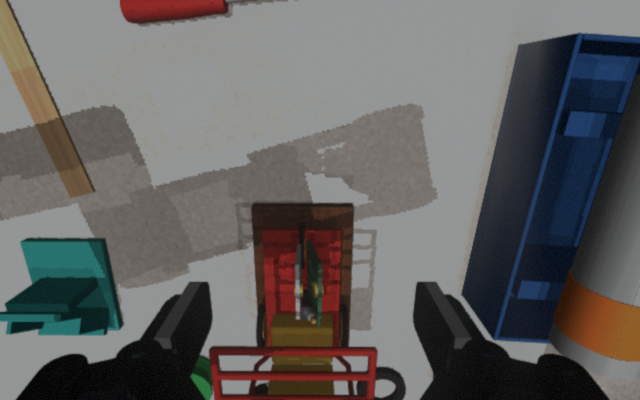

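View pics/w2c.png

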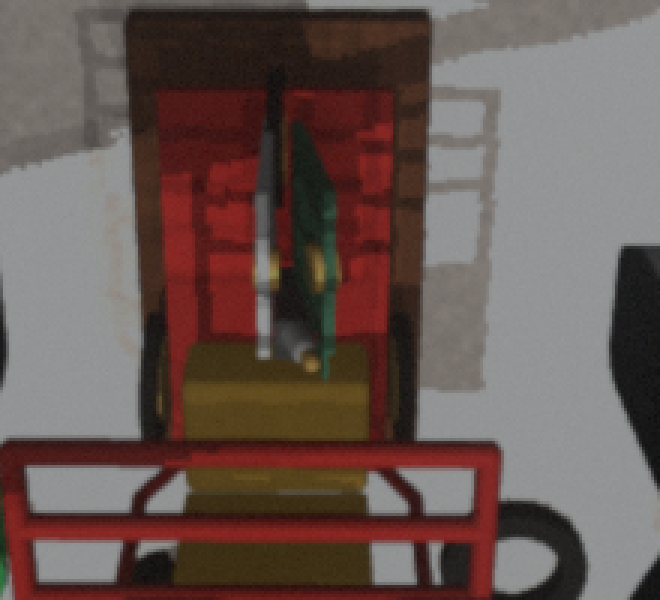

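The wrist view shows the lug (crop (265,272)) and the green panel (crop (330,270)) with the brass studs, unobstructed between the front bar at crop y≈450 and the model's front. Measuring them now.

```bash
python3 - <<'E'
from h import *
s=load('wrist'); P=cloud(s); hsv=cv2.cvtColor(s['image'],cv2.COLOR_RGB2HSV)
u,v=np.meshgrid(np.arange(640),np.arange(400))
# plinth visible
reg=(u>240)&(u<365)&(v>195)&(v<345)
m=reg&(P[...,2]>.012)&(P[...,2]<.02)
print('plinth front edge v, corners:')
pl=P[m]; print(pl[:,:2].min(0),pl[:,:2].max(0))
c=pl[:,1].max()
# canopy
t=(P[...,2]>.2)&(u>200)&(u<385)&(v>330)&(hsv[...,1]>120); p=P[t]; print('canopy',t.sum(),np.median(p[:,2]),p.min(0).round(3),p.max(0).round(3))
a=0.0575
for A in (a,):
    ex=np.array([np.sin(A),-np.cos(A)]); ey=np.array([np.cos(A),np.sin(A)])
    O=np.array([.609,.227])
    X=(P[...,:2]-O)@ex; Y=(P[...,:2]-O)@ey
    np.set_printoptions(suppress=True)
    for vv in range(240,326,4):
        row=[(uu,(X[vv,uu]*1000).round(0),(Y[vv,uu]*1000).round(1),(P[vv,uu,2]*1000).round(0)) for uu in range(290,326,1) if P[vv,uu,2]>.07 and P[vv,uu,2]<.13]
        print(vv,' '.join('%d:(%d,%.0f,%d)'%r for r in row[::2]))
    pl=P[m]; x=(pl[:,:2]-O)@ex; y=(pl[:,:2]-O)@ey
    print('plinth X min',np.percentile(x,[0.5,1,2])*1000,'Y',np.percentile(y,[1,99])*1000)
E
```

```text
plinth front edge v, corners:
[0.54726898 0.08637909] [0.67834432 0.28621351]
canopy 4033 0.21435957486807206 [0.553 0.202 0.209] [0.668 0.348 0.347]
240 
244 
248 297:(-30,-2,74) 300:(-31,1,75) 311:(-31,12,76) 314:(-31,15,76)
252 297:(-30,-2,84) 299:(-30,-0,83) 310:(-25,11,73) 312:(-30,13,83) 314:(-31,15,84) 316:(-31,17,85)
256 296:(-30,-3,92) 298:(-31,-1,94) 300:(-29,1,90) 311:(-23,12,78) 313:(-28,14,88) 315:(-30,16,93) 317:(-31,18,93)
260 296:(-31,-2,103) 298:(-31,-0,102) 300:(-25,1,91) 311:(-19,12,78) 313:(-24,14,89) 315:(-29,16,98) 317:(-30,18,101) 319:(-31,20,101)
264 295:(-30,-3,109) 297:(-31,-1,110) 299:(-31,1,110) 301:(-10,1,70) 311:(-14,12,78) 313:(-19,14,87) 315:(-24,16,97) 317:(-29,18,106) 319:(-30,20,108) 321:(-31,22,110)
268 295:(-27,-3,110) 297:(-27,-1,112) 299:(-27,1,111) 310:(-7,11,74) 312:(-12,13,83) 314:(-17,15,93) 316:(-23,17,103) 318:(-27,19,110) 320:(-27,21,110)
272 295:(-23,-3,112) 297:(-24,-1,112) 299:(-23,1,112) 301:(-1,1,72) 311:(-5,12,79) 313:(-11,14,89) 315:(-16,16,98) 317:(-21,18,107) 319:(-23,20,110)
276 295:(-19,-3,111) 297:(-19,-1,111) 299:(-19,1,111) 
[... 1704 characters left out ...]
18,102) 318:(22,19,110) 320:(23,21,108)
316 296:(25,-2,112) 298:(25,-0,112) 300:(28,2,108) 303:(42,4,88) 305:(43,6,87) 307:(33,8,101) 309:(32,10,102) 311:(33,12,101) 313:(33,14,101) 315:(34,16,99) 317:(28,18,108) 319:(26,20,111) 321:(27,22,109)
320 309:(36,10,103) 311:(35,12,105) 313:(33,14,107) 315:(34,16,107) 317:(32,18,109) 319:(32,20,108)
324 290:(65,-11,71) 292:(65,-9,71) 294:(64,-7,73) 296:(64,-4,73) 298:(64,-2,72) 300:(64,-0,73) 302:(64,2,72) 304:(65,4,71) 306:(65,7,71) 308:(64,9,72) 310:(65,11,71) 312:(64,13,72) 314:(65,16,72) 316:(64,18,72) 318:(37,20,109) 320:(65,22,71) 322:(64,25,72) 324:(65,27,71)
plinth X min [-55.84523528 -55.66266948 -55.30463895] Y [-57.69788387  61.2336449 ]
```

```bash
python3 - <<'E'
from h import *
plan([0.59,0.05,0.31],0.2007)
plan([0.580,-0.1695,0.24],0.2007)
plan([0.580,-0.1695,0.1366],0.2007)
E
```

```text
{'dp_cm': array([-27.83,  -4.58,  -2.03]), 'cur_yaw': np.float64(0.061), 'roll': np.float64(-0.1397)} tilt 0.21
{'dp_cm': array([-49.67,  -6.89,   5.01]), 'cur_yaw': np.float64(0.061), 'roll': np.float64(-0.1397)} tilt 0.21
{'dp_cm': array([-49.66,  -6.86,  15.35]), 'cur_yaw': np.float64(0.061), 'roll': np.float64(-0.1397)} tilt 0.21
```

```bash
python3 -m creep '{"claw":[8.5,8.5,8.5,8.5,8.5,8.5,8.5,8.5,8.5,8.5,8.5,8.5],"dp":[[-4.5,-0.6,-1],[-9,-1.2,-2],[-13.5,-2,-2],[-18,-3,-2],[-22.5,-3.6,-2],[-27,-4.4,-1.5],[-31.5,-5,0],[-36,-5.5,2],[-40.5,-6,4],[-45,-6.5,5],[-49.7,-7,5],[-49.7,-7,5]],"roll":[-0.02,-0.04,-0.06,-0.08,-0.1,-0.12,-0.14,-0.14,-0.14,-0.14,-0.14,-0.14]}'; python3 -m creep '{"claw":[8.5,8.5],"dp":[[0,0,0],[0,0,0]],"roll":[0,0]}'; python3 -c "
from h import *
st();plan([0.580,-0.1695,0.1366],0.2007)
s=snap('wrist','w3.png')"
```

```text
t: 4.65
tcp_pos: [0.5795, -0.1793, 0.2427]
tool_rot: [0.637, 0.771, -0.001, 0.004]
force: [0.7, 1.4, 1.4]
finger_gap: 0.998
t: 4.85
tcp_pos: [0.5792, -0.1715, 0.2419]
tool_rot: [0.634, 0.773, 0.0, 0.001]
force: [-0.0, 0.9, 0.1]
finger_gap: 0.998
t 4.85 tcp [ 0.5792 -0.1715  0.2419] yaw_y 0.1961 F [-0.   0.9  0.1] T [ 0.05 -0.02 -0.03] gap_mm 85.3 q [-0.47  0.51  1.5   0.    1.13 -0.67]
{'dp_cm': array([ 0.19,  0.1 , 10.53]), 'cur_yaw': np.float64(0.1961), 'roll': np.float64(-0.0046)} tilt 0.12
```

View pics/w3.png

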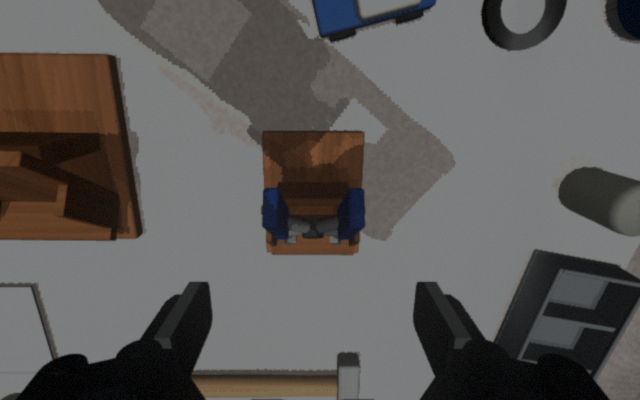

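Handles appear at (274,213) and (353,213), centred at column 313.5 between the fingers (principal column 312). Descending straight down.

```bash
python3 -m creep '{"claw":[8.5,8.5,8.5,8.5,8.5,8.5,8.5],"dp":[[0.2,0.1,2],[0.2,0.1,4.5],[0.2,0.1,7],[0.2,0.1,9],[0.2,0.1,10.4],[0.2,0.1,10.4],[0.2,0.1,10.4]],"roll":[0,0,0,0,0,0,0]}'; python3 -c "
from h import *
st();plan([0.580,-0.1695,0.1366],0.2007)
s=snap('wrist','w4.png');s=snap('scene'); cv2.imwrite('pics/s4.png',cv2.resize(s['image'][100:300,190:320,::-1],None,fx=3,fy=3,interpolation=3))"
```

```text
t: 5.6
tcp_pos: [0.5803, -0.169, 0.1369]
tool_rot: [0.634, 0.773, 0.0, 0.0]
force: [0.7, 0.3, 0.2]
finger_gap: 0.994
t 5.6 tcp [ 0.5803 -0.169   0.1369] yaw_y 0.1972 F [0.7 0.3 0.2] T [ 0.03 -0.01 -0.04] gap_mm 84.9 q [-0.47  0.64  1.58 -0.    0.91 -0.67]
{'dp_cm': array([-0.04, -0.04,  0.03]), 'cur_yaw': np.float64(0.1972), 'roll': np.float64(-0.0035)} tilt 0.05
```

View pics/w4.png

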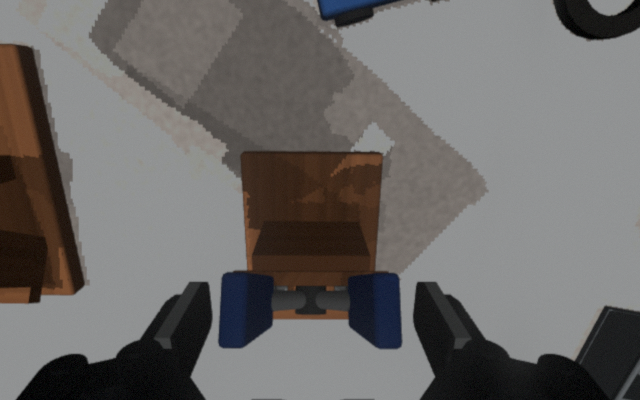

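View pics/s4.png

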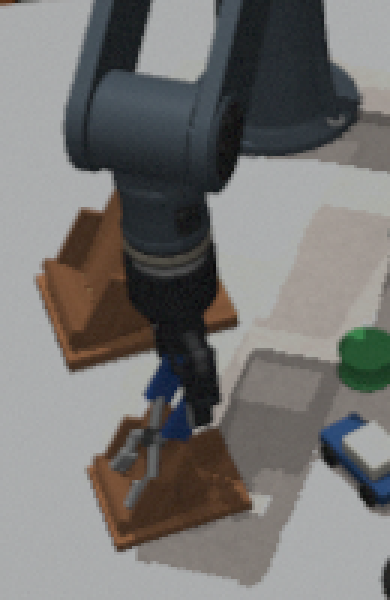

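```bash
python3 -m creep '{"claw":[7,6.3,6,5.7,5.5,5.5,5.5,5.5,5.5],"dp":[[0,0,0],[0,0,0],[0,0,0],[0,0,0],[0,0,0],[0,0,0],[0,0,0],[0,0,0],[0,0,0]],"roll":[0,0,0,0,0,0,0,0,0]}' 30; python3 -c "
from h import *
st()
s=snap('wrist','w5.png')"
```

```text
t: 6.6
tcp_pos: [0.5803, -0.1683, 0.1397]
tool_rot: [0.635, 0.773, 0.001, 0.001]
force: [-3.4, 5.5, 16.0]
finger_gap: 0.648
t 6.6 tcp [ 0.5803 -0.1683  0.1397] yaw_y 0.1954 F [-3.4  5.5 16. ] T [ 0.76  0.62 -0.05] gap_mm 55.4 q [-0.47  0.64  1.58  0.    0.92 -0.67]
```

View pics/w5.png

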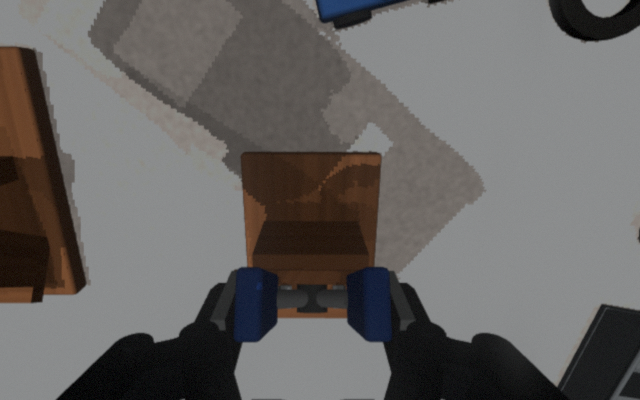

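```bash
python3 -m creep '{"claw":[5.5,5.5,5.5,5.5,5.5,5.5,5.5,5.5,5.5,5.5],"dp":[[0.1,0,-0.3],[0.2,0,-0.6],[0.5,0,-1],[0.9,0,-2],[1.5,0,-3.5],[2.2,0,-5],[3,0,-7],[3.5,0,-9],[3.5,0,-11],[3.5,0,-11]],"roll":[0,0,0,0,0,0,0,0,0,0]}'; python3 -c "
from h import *
st()
s=snap('wrist','w6.png');s=snap('scene'); cv2.imwrite('pics/s6.png',cv2.resize(s['image'][100:300,190:320,::-1],None,fx=3,fy=3,interpolation=3))"
```

```text
t: 7.65
tcp_pos: [0.5748, -0.1352, 0.2505]
tool_rot: [0.634, 0.773, 0.001, 0.004]
force: [0.3, -0.6, -0.7]
finger_gap: 0.646
t 7.65 tcp [ 0.5748 -0.1352  0.2505] yaw_y 0.1969 F [ 0.3 -0.6 -0.7] T [ 0.01  0.01 -0.02] gap_mm 55.2 q [-0.42  0.48  1.53  0.    1.13 -0.62]
```

View pics/w6.png

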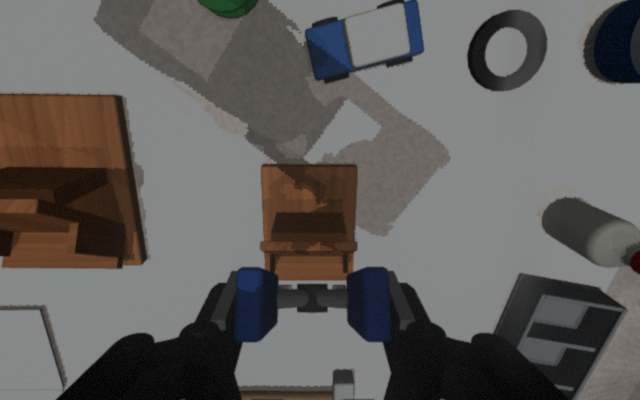

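View pics/s6.png

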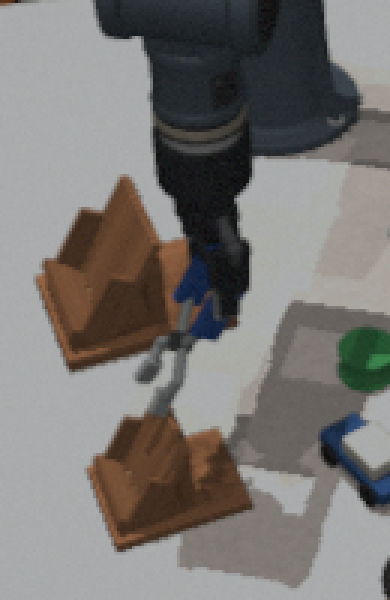

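```bash
cat >> h.py <<'E'
def toolframe(P,s=None):
    s=s or manip.sense(); r=R.from_quat(s['tool_rot']).as_matrix()
    return (P-s['tcp_pos'])@r
def held(nm):
    s=load(nm); T=toolframe(cloud(s)); hsv=cv2.cvtColor(s['image'],cv2.COLOR_RGB2HSV)
    reg=(T[...,0]>-.12)&(T[...,0]<.05)&(abs(T[...,1])<.045)&(T[...,2]>-.04)&(T[...,2]<.14)
    blue=reg&(hsv[...,0]>100)&(hsv[...,0]<130)&(hsv[...,1]>120)
    gray=reg&(hsv[...,1]<60)&(T[...,2]>.03)
    return T,blue,gray
E
python3 - <<'E'
from h import *
snap('top')
for nm in ['wrist','top','scene']:
    T,b,g=held(nm)
    for l,m in (('blue',b),('gray',g)):
        if m.sum()<5: continue
        x,y,z=T[m].T
        al=.5*x-.866*z; no=-.866*x-.5*z
        print(nm,l,m.sum(),'al',np.percentile(al,[1,50,99]).round(4),'no',np.percentile(no,[2,50,98]).round(4),'y',np.percentile(y,[2,50,98]).round(4))
        if l=='gray' or nm!='wrist':
            for lo in np.arange(-.14,.03,.02):
                k=(al>lo)&(al<lo+.02)
                if k.sum()>4: print('   al %.2f n%d no %s y %s'%(lo+.01,k.sum(),np.percentile(no[k],[5,50,95]).round(4),np.percentile(y[k],[5,50,95]).round(4)))
E
```

```text
wrist blue 4129 al [-0.0137  0.0221  0.0238] no [-0.0112  0.001   0.0123] y [-0.0243 -0.0149  0.0291]
wrist gray 1613 al [-0.1057 -0.054  -0.0345] no [-0.0048  0.0016  0.0105] y [-0.015   0.0028  0.0207]
   al -0.11 n101 no [-0.0034 -0.0021 -0.0012] y [-0.0185 -0.0115  0.0259]
   al -0.09 n5 no [-0.0014 -0.0013 -0.0013] y [-0.018  -0.0169 -0.0155]
   al -0.07 n83 no [-0.0048 -0.0016  0.0105] y [-0.012  -0.0041  0.0117]
   al -0.05 n1211 no [-0.0037  0.0026  0.0095] y [-0.009   0.0034  0.015 ]
   al -0.03 n209 no [-0.0066  0.0005  0.0055] y [-0.0147 -0.0097  0.0199]
top gray 28 al [-0.1273 -0.1053 -0.0724] no [0.0013 0.0062 0.0102] y [-0.0241 -0.0198 -0.0131]
   al -0.11 n13 no [0.0026 0.0081 0.0098] y [-0.023  -0.0184 -0.0155]
   al -0.09 n6 no [0.0037 0.0063 0.0082] y [-0.0214 -0.0205 -0.0168]
   al -0.07 n5 no [0.0019 0.0045 0.005 ] y [-0.0192 -0.0165 -0.0121]
scene blue 187 al [-0.0371 -0.02    0.0244] no [-0.0095  0.006   0.0192] y [-0.023  -0.0158  0.0307]
   al -0.03 n94 no [-0.0087  0.0033  0.013 ] y [-0.0205  0.0259  0.0294]
   al -0.01 n70 no [-0.0051  0.0071  0.0139] y [-0.0216 -0.016   0.03  ]
   al 0.01 n14 no [0.0048 0.0113 0.0139] y [-0.0241 -0.0187 -0.0162]
   al 0.03 n9 no [0.0001 0.0085 0.0303] y [-0.0229 -0.0167  0.0349]
scene gray 289 al [-0.1287 -0.0901 -0.0382] no [-0.0047  0.0055  0.0126] y [-0.0237  0.007   0.0292]
   al -0.13 n36 no [-0.0032  0.0051  0.0129] y [-0.0216  0.0194  0.0281]
   al -0.11 n81 no [-0.0039  0.0069  0.0118] y [-0.0204 -0.0131  0.0273]
   al -0.09 n58 no [0.0008 0.0055 0.0094] y [-0.0244  0.0215  0.0305]
   al -0.07 n57 no [-0.0048  0.0062  0.0113] y [-0.015   0.0086  0.0199]
   al -0.05 n50 no [-0.      0.0041  0.0093] y [-0.0123 -0.003   0.0183]
   al -0.03 n7 no [-0.005  -0.0002  0.0055] y [-0.0178 -0.0149 -0.0125]
```

```bash
python3 - <<'E'
from h import *
plan([0.61,0.10,0.40],0.0575)
plan([0.608,0.36,0.37],0.0575)
E
```

```text
{'dp_cm': array([ 22.3 ,   8.25, -15.38]), 'cur_yaw': np.float64(0.1962), 'roll': np.float64(0.1387)} tilt 0.04
{'dp_cm': array([ 47.84,  13.13, -12.37]), 'cur_yaw': np.float64(0.1962), 'roll': np.float64(0.1387)} tilt 0.04
```

```bash
python3 -m creep '{"claw":[5.5,5.5,5.5,5.5,5.5,5.5,5.5,5.5,5.5,5.5,5.5,5.5],"dp":[[0.5,0,-2],[2,0.5,-4.5],[4,1.3,-7.5],[7,2.5,-10.5],[10,3.7,-13],[13,5,-15],[16,6,-15.4],[19,7.2,-15.4],[22,8.2,-15.4],[25,8.8,-15.4],[28,9.4,-15.4],[31,10,-15.4]],"roll":[0,0.01,0.02,0.04,0.06,0.08,0.1,0.12,0.139,0.139,0.139,0.139]}'; python3 -c "
from h import *
st()
plan([0.608,0.36,0.37],0.0575)"
```

```text
t: 9.0
tcp_pos: [0.61, 0.1895, 0.3982]
tool_rot: [0.687, 0.727, -0.001, -0.001]
force: [-0.2, -0.3, -1.6]
finger_gap: 0.647
t 9.0 tcp [0.61   0.1895 0.3982] yaw_y 0.0568 F [-0.2 -0.3 -1.6] T [-0.01  0.    0.02] gap_mm 55.2 q [0.13 0.43 1.19 0.   1.53 0.07]
{'dp_cm': array([17.04,  0.78,  2.81]), 'cur_yaw': np.float64(0.0568), 'roll': np.float64(-0.0007)} tilt 0.22
```

```bash
python3 -m creep '{"claw":[5.5,5.5,5.5,5.5,5.5,5.5,5.5,5.5,5.5],"dp":[[3,0.2,0],[6,0.3,0],[9,0.5,0],[12,0.6,0],[15,0.8,0.5],[16.5,0.8,1.5],[17,0.8,2.8],[17,0.8,2.8],[17,0.8,2.8]],"roll":[0,0,0,0,0,0,0,0,0]}'; python3 -c "
from h import *
st()
s=snap('wrist','w7.png')
plan([.6117,.286,.2055],0.0575)"
```

```text
t: 9.9
tcp_pos: [0.6088, 0.3571, 0.3709]
tool_rot: [0.687, 0.727, -0.002, -0.0]
force: [0.4, -0.3, -1.4]
finger_gap: 0.647
t 9.9 tcp [0.6088 0.3571 0.3709] yaw_y 0.0558 F [ 0.4 -0.3 -1.4] T [0.02 0.01 0.  ] gap_mm 55.2 q [ 0.37  0.55  1.05 -0.    1.54  0.32]
{'dp_cm': array([-7.09, -0.14, 16.65]), 'cur_yaw': np.float64(0.0554), 'roll': np.float64(-0.0021)} tilt 0.07
```

View pics/w7.png

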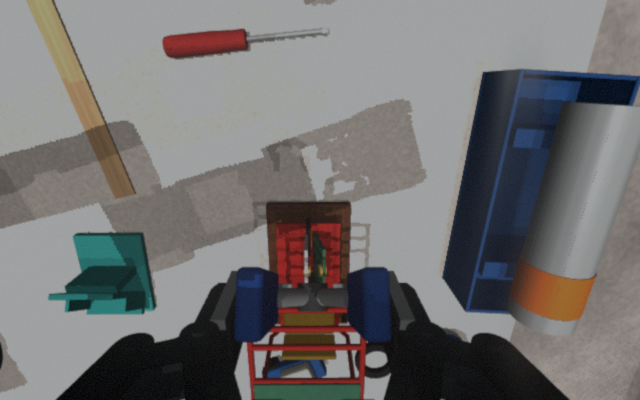

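```bash
python3 -m creep '{"claw":[5.5,5.5,5.5,5.5,5.5,5.5,5.5],"dp":[[-0.5,-0.1,2],[-1.2,-0.1,4],[-2,-0.1,6.5],[-2.8,-0.1,8.5],[-3.6,-0.1,10.5],[-3.6,-0.1,10.5],[-3.6,-0.1,10.5]],"roll":[0,0,0,0,0,0,0]}'; python3 -c "
from h import *
st()
s=snap('wrist','w8.png'); cv2.imwrite('pics/w8c.png',cv2.resize(s['image'][200:400,210:410,::-1],None,fx=3,fy=3,interpolation=3))
s=snap('scene'); cv2.imwrite('pics/s8.png',cv2.resize(s['image'][100:280,330:450,::-1],None,fx=3,fy=3,interpolation=3))
plan([.6117,.286,.2055],0.0575)"
```

```text
t: 10.65
tcp_pos: [0.6107, 0.3218, 0.2683]
tool_rot: [0.687, 0.726, 0.001, 0.0]
force: [-0.1, 0.0, -0.5]
finger_gap: 0.645
t 10.65 tcp [0.6107 0.3218 0.2683] yaw_y 0.0554 F [-0.1  0.  -0.5] T [-0.02 -0.03 -0.02] gap_mm 55.1 q [0.32 0.6  1.23 0.   1.3  0.27]
{'dp_cm': array([-3.68, -0.18,  6.39]), 'cur_yaw': np.float64(0.0566), 'roll': np.float64(-0.0009)} tilt 0.22
```

View pics/w8c.png

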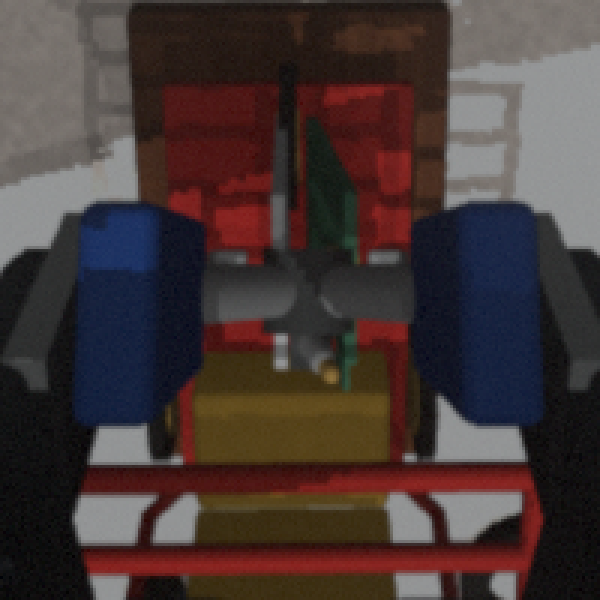

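View pics/s8.png

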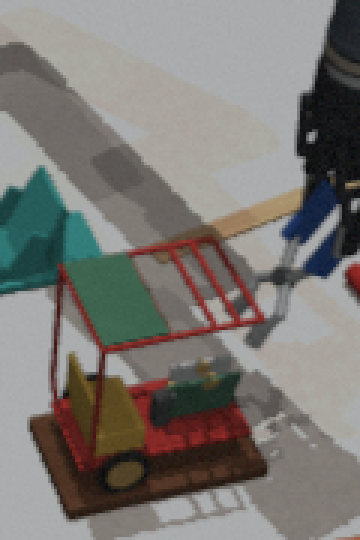

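```bash
python3 - <<'E'
from h import *
s=load('wrist'); T=toolframe(cloud(s)); P=cloud(s)
hsv=cv2.cvtColor(s['image'],cv2.COLOR_RGB2HSV)
for vv in (236,244,252,260,268,276,284,286,290,300,312,316,318,320,322):
    out=[]
    for uu in range(270,350):
        z=P[vv,uu,2]
        if z>.085 : out.append((uu,int(round(T[vv,uu,0]*1000)),round(T[vv,uu,1]*1000,1),int(round(z*1000))))
    print(vv,' '.join('%d:(%d,%.0f,%d)'%o for o in out[::3]))
E
```

```text
236 
244 
252 301:(-65,-11,86) 305:(-65,-7,86) 320:(-64,7,87)
260 301:(-65,-11,102) 304:(-65,-8,102) 319:(-72,6,88) 322:(-66,8,100) 325:(-65,11,103)
268 301:(-68,-10,111) 304:(-68,-8,112) 320:(-78,7,92) 323:(-72,9,104) 326:(-68,12,112) 329:(-69,14,109)
276 270:(9,-18,261) 273:(3,-18,250) 276:(-4,-18,238) 301:(-76,-10,111) 304:(-75,-8,112) 320:(-87,7,92) 323:(-81,9,103) 326:(-77,12,110) 347:(-10,18,228)
284 270:(5,-18,261) 273:(-1,-18,251) 277:(-10,-18,236) 281:(-49,-22,170) 284:(-49,-20,170) 287:(-48,-18,172) 290:(-49,-16,170) 299:(-26,-8,208) 302:(-25,-6,210) 305:(-24,-4,211) 308:(-24,-3,212) 311:(-24,-1,212) 314:(-24,1,212) 317:(-24,2,212) 320:(-25,4,211) 323:(-26,6,209) 326:(-26,8,209) 333:(-49,14,169) 336:(-48,16,172) 339:(-48,18,171) 342:(-48,20,172) 345:(-56,24,158) 349:(-7,18,240)
286 270:(4,-18,260) 273:(-2,-18,251) 276:(-8,-18,240) 279:(-61,-26,153) 282:(-49,-21,173) 285:(-49,-19,172) 288:(-49,-17,172) 291:(-50,-15,172) 299:(-28,-8,208) 302:(-27,-6,209) 305:(-26,-4,212) 308:(-25,-3,213) 311:(-25,-1,213) 314:(-25,1,212) 317:(-25,2,212) 320:(-26,4,211) 323:(-26,6,211) 326:(-28
[... 1376 characters left out ...]
(-126,4,99) 320:(-128,7,97) 324:(-119,10,109) 327:(-119,13,110) 349:(-22,18,245)
318 270:(-8,-18,265) 273:(-14,-18,257) 276:(-23,-18,245) 303:(-120,-9,111) 307:(-137,-6,87) 310:(-137,-3,87) 313:(-128,0,99) 316:(-127,3,101) 319:(-127,6,101) 322:(-128,9,100) 325:(-121,11,110) 328:(-121,14,109)
320 270:(-8,-18,267) 273:(-16,-18,256) 276:(-24,-18,246) 303:(-121,-9,112) 307:(-140,-6,86) 310:(-139,-3,88) 313:(-131,0,99) 316:(-129,3,102) 319:(-128,6,103) 322:(-130,9,101) 325:(-123,11,110) 328:(-123,14,109)
322 270:(-10,-18,266) 273:(-16,-18,257) 276:(-25,-18,246) 303:(-124,-9,111) 307:(-141,-6,88) 310:(-142,-3,87) 313:(-141,0,88) 316:(-130,3,104) 319:(-129,6,104) 323:(-130,10,104) 326:(-126,12,109)
```

```bash
python3 - <<'E'
from h import *
s=load('wrist'); P=cloud(s); T=toolframe(P)
L=[];Rr=[]
for vv in list(range(264,280))+list(range(311,324)):
    l=[uu for uu in range(290,312) if .105<P[vv,uu,2]<.116]
    r=[uu for uu in range(318,340) if .105<P[vv,uu,2]<.116]
    if l and r:
        L.append((T[vv,l[0],0],T[vv,l[0],1],T[vv,l[-1],1])); Rr.append((T[vv,r[0],0],T[vv,r[0],1],T[vv,r[-1],1]))
L=np.array(L)*1000;Rr=np.array(Rr)*1000
for A in (L,Rr):
    for lo,hi in ((-140,-105),(-85,-60)):
        k=(A[:,0]>lo)&(A[:,0]<hi); print(lo,k.sum(),A[k].mean(0).round(2),A[k].std(0).round(2))
E
```

```text
-140 12 [-118.93   -9.99   -7.46] [3.59 0.03 0.77]
-85 16 [-71.67 -10.4   -7.41] [4.44 0.05 0.35]
-140 12 [-121.48    9.45   13.75] [4.26 2.05 0.66]
-85 16 [-73.28   9.93  13.76] [4.59 0.3  0.38]
```

```bash
python3 -m creep '{"claw":[5.5,5.5,5.5,5.5,5.5,5.5],"dp":[[-0.5,0.1,0.9],[-1.1,0.1,1.8],[-1.7,0.1,2.8],[-2.2,0.1,3.7],[-2.2,0.1,3.7],[-2.2,0.1,3.7]],"roll":[0,0,0,0,0,0]}'; python3 -c "
from h import *
st()
s=snap('wrist','w9.png'); cv2.imwrite('pics/w9c.png',cv2.resize(s['image'][200:400,210:410,::-1],None,fx=3,fy=3,interpolation=3))
s=snap('scene'); cv2.imwrite('pics/s9.png',cv2.resize(s['image'][130:270,330:450,::-1],None,fx=4,fy=4,interpolation=3))
plan([.6117,.286,.2055],0.0575)"
```

```text
t: 11.35
tcp_pos: [0.6122, 0.3004, 0.2297]
tool_rot: [0.687, 0.727, -0.0, -0.0]
force: [1.0, -0.0, -1.6]
finger_gap: 0.643
t 11.35 tcp [0.6122 0.3004 0.2297] yaw_y 0.0565 F [ 1.  -0.  -1.6] T [ 0.02 -0.07  0.03] gap_mm 54.9 q [0.29 0.63 1.3  0.   1.22 0.24]
{'dp_cm': array([-1.48, -0.18,  2.52]), 'cur_yaw': np.float64(0.0571), 'roll': np.float64(-0.0004)} tilt 0.06
```

View pics/w9c.png

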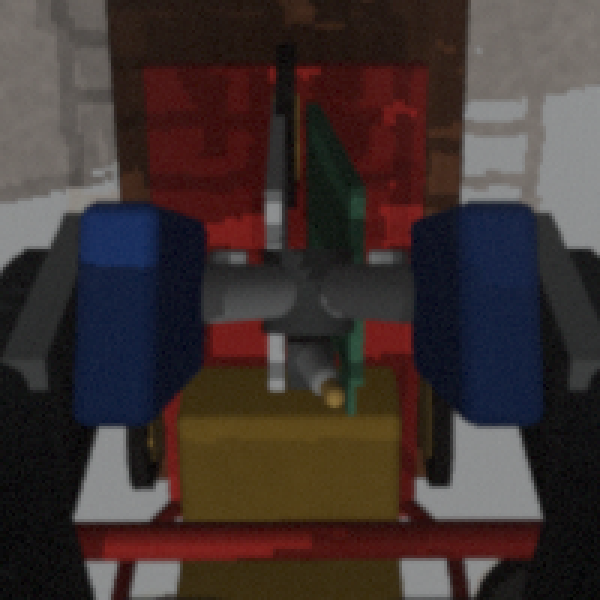

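View pics/s9.png

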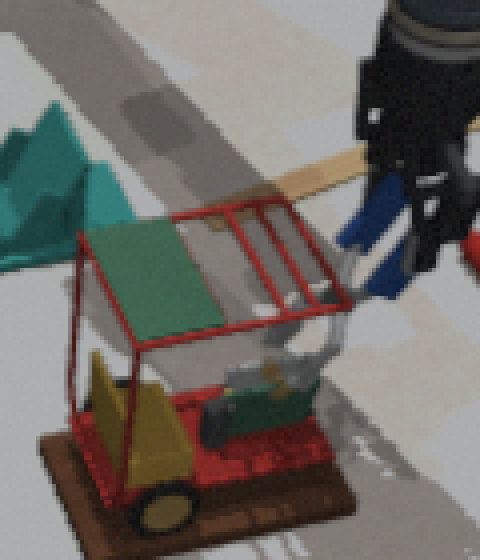

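```bash
cat > ed.py <<'E'
from h import *
def edges(s):
    P=cloud(s); T=toolframe(P)
    for lo,hi in ((-125,-95),(-95,-50),(-50,-20)):
        A=[];B=[]
        for vv in range(200,360):
            l=[uu for uu in range(280,312) if .106<P[vv,uu,2]<.115 and lo<T[vv,uu,0]*1000<hi]
            r=[uu for uu in range(314,345) if .106<P[vv,uu,2]<.115 and lo<T[vv,uu,0]*1000<hi]
            if len(l)>2: A.append((T[vv,l[0],1]*1000,T[vv,l[-1],1]*1000))
            if len(r)>2: B.append((T[vv,r[0],1]*1000,T[vv,r[-1],1]*1000))
        print(lo,hi,len(A),np.median(A,0) if A else '',len(B),np.median(B,0) if B else '')
    # pliers symmetric features
    for vv in (284,286,288,292,300,310):
        row=[(uu,round(T[vv,uu,1]*1000,1)) for uu in range(225,405) if T[vv,uu,2]<.06 and abs(T[vv,uu,1])<.04 and abs(T[vv,uu,0])<.06]
        hl=[r for r in row if r[0]<300]; hr=[r for r in row if r[0]>320]
        # blue
    hsv=cv2.cvtColor(s['image'],cv2.COLOR_RGB2HSV)
    bl=(hsv[...,0]>100)&(hsv[...,0]<130)&(hsv[...,1]>100)
    for vv in (275,285,300,320):
        us=[u for u in range(225,400) if bl[vv,u]]
        l=[u for u in us if u<312]; r=[u for u in us if u>312]
        print(vv,l[0],l[-1],r[0],r[-1],'sum-mid',(l[0]+r[-1])/2,(l[-1]+r[0])/2, 'y',(T[vv,[l[0]+1,l[-1]-1,r[0]+1,r[-1]-1],1]*1000).round(1))
E
python3 - <<'E'
from ed import *
edges(load('wrist'))
E
```

```text
-125 -95 8 [-10.12619111  -6.91790468] 18 [10.10992163 12.65487104]
-95 -50 21 [-10.07301884  -6.86806091] 31 [10.6982092  14.27474744]
-50 -20 12 [-10.28686443  -7.24679891] 10 [10.19468699 13.97010668]
275 237 276 348 388 sum-mid 312.5 312.0 y [-26.4 -17.8  17.8  26.7]
285 236 277 347 388 sum-mid 312.0 312.0 y [-26.8 -17.7  17.5  26.5]
300 235 276 348 389 sum-mid 312.0 312.0 y [-27.  -17.6  17.6  26.5]
320 234 276 349 390 sum-mid 312.0 312.5 y [-27.3   nan  17.7  26.7]
```

```bash
python3 -m creep '{"claw":[5.5,5.5,5.5,5.5,5.5,5.5,5.5],"dp":[[0,0.15,0],[-0.4,0.15,0.6],[-0.8,0.15,1.2],[-1.2,0.15,1.8],[-1.5,0.15,2.3],[-1.5,0.15,2.3],[-1.5,0.15,2.3]],"roll":[0,0,0,0,0,0,0]}'; python3 -c "
from ed import *
st()
s=snap('wrist','w10.png'); cv2.imwrite('pics/w10c.png',cv2.resize(s['image'][200:400,210:410,::-1],None,fx=3,fy=3,interpolation=3))
try: edges(s)
except Exception as e: print(e)
s=snap('scene'); cv2.imwrite('pics/s10.png',cv2.resize(s['image'][130:270,330:450,::-1],None,fx=4,fy=4,interpolation=3))
"
```

```text
t: 12.15
tcp_pos: [0.6146, 0.2856, 0.207]
tool_rot: [0.687, 0.727, -0.0, -0.0]
force: [1.2, 0.4, -1.0]
finger_gap: 0.65
t 12.15 tcp [0.6146 0.2856 0.207 ] yaw_y 0.0566 F [ 1.2  0.4 -1. ] T [-0.    0.02  0.02] gap_mm 55.5 q [0.27 0.65 1.33 0.   1.17 0.21]
-125 -95 0  1 [ 9.68168746 11.21369372]
-95 -50 23 [-11.55646382  -8.00006485] 33 [ 9.4429763  13.01377002]
-50 -20 32 [-11.69271699  -8.27082635] 32 [ 9.0223565  13.18391038]
275 237 276 348 388 sum-mid 312.5 312.0 y [-26.4 -17.5  18.1  27. ]
285 236 277 348 388 sum-mid 312.0 312.5 y [-26.5 -17.3  18.   26.8]
300 236 276 349 389 sum-mid 312.5 312.5 y [-26.3 -17.3  17.8  26.9]
320 234 276 349 390 sum-mid 312.0 312.5 y [-27.  -17.5  18.   26.7]
```

View pics/w10c.png

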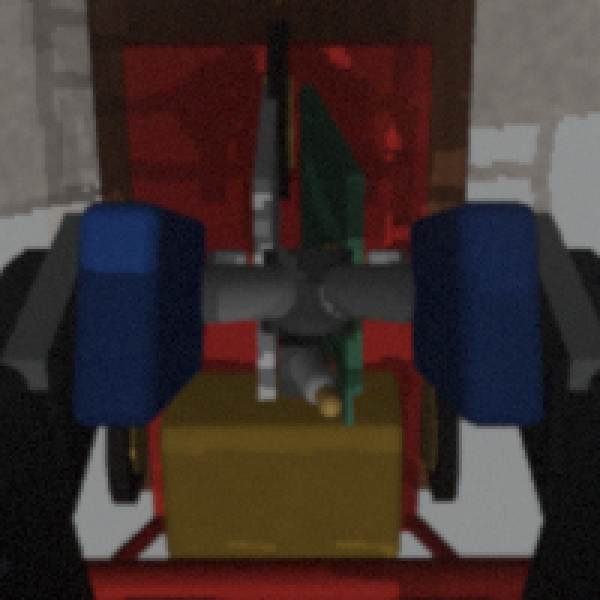

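View pics/s10.png

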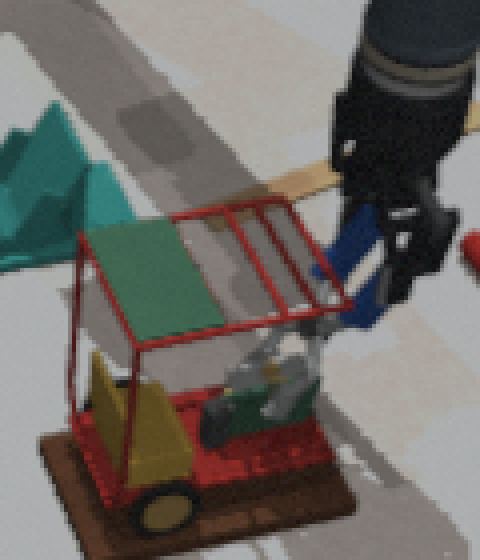

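```bash
python3 - <<'E'
from h import *
s=load('scene'); P=cloud(s); T=toolframe(P); hsv=cv2.cvtColor(s['image'],cv2.COLOR_RGB2HSV)
J=np.array([-.058,0,.1005])
D=(T-J)*1000
for lab,m in (('green',(hsv[...,0]>50)&(hsv[...,0]<90)&(hsv[...,1]>80)),('gray',hsv[...,1]<60),('brass',(hsv[...,0]>15)&(hsv[...,0]<32)&(hsv[...,1]>90))):
    k=m&(abs(D[...,0])<60)&(abs(D[...,1])<35)&(D[...,2]>-80)&(D[...,2]<60)
    d=D[k]; print(lab,k.sum(),'x',np.percentile(d[:,0],[1,50,99]).round(1),'y',np.percentile(d[:,1],[1,50,99]).round(1),'z',np.percentile(d[:,2],[1,50,99]).round(1))
k=(hsv[...,1]<60)&(D[...,1]>15)&(D[...,1]<40)&(abs(D[...,0])<50)&(abs(D[...,2])<50)
d=D[k]; al=.5*d[:,0]-.866*d[:,2]; no=-.866*d[:,0]-.5*d[:,2]
print('near jaw',k.sum(),'al',np.percentile(al,[1,5,50]).round(1),'y',np.percentile(d[:,1],[5,95]))
for lo in range(-20,40,10):
    q=(al>lo)&(al<lo+10)
    if q.sum()>3: print(lo,q.sum(),'no',np.percentile(no[q],[3,50,97]).round(1),'y',np.percentile(d[q,1],[5,50,95]).round(1))
w=load('wrist'); Tw=(toolframe(cloud(w))-J)*1000
k=(np.abs(Tw[...,1]+9.8)<1.5)&(Tw[...,2]<2)&(Tw[...,2]>-14)&(abs(Tw[...,0])<60)
print('lug top x',np.percentile(Tw[k][:,0],[1,99]),np.median(Tw[k][:,2]))
for col in (267,268,269,270): pass
E
```

```text
green 86 x [-31.9 -14.3  29.3] y [-2.3  5.2 12.9] z [-4.4 26.2 49.7]
gray 454 x [-48.    2.8  37.9] y [-26.    4.1  28.1] z [-67.4  -3.4  51.7]
brass 16 x [-36.6   0.8  23.5] y [-8.8 -4.9  9.5] z [-9.4 -2.8 46.3]
near jaw 87 al [-15.3 -13.3   8.3] y [17.02407222 28.22177386]
-20 10 no [-4.6 -0.4  9.9] y [19.5 23.7 25.1]
-10 20 no [-5.9  5.7  9.3] y [17.7 22.4 24.9]
0 16 no [-4.   3.7  9.6] y [16.6 20.5 23.9]
10 12 no [-0.6  2.5  6.2] y [18.3 24.9 28.8]
20 15 no [-2.7  3.6  7.7] y [21.2 24.5 31. ]
30 13 no [-2.4  1.4  8.7] y [17.5 20.2 26.6]
lug top x [-29.73948907  30.44752452] -4.174074879167218
```

Relative to the jaw point, the lug and panel run from −30 to +30 mm, so the stud is centred. Clearances are even and no contact force shows. Squeezing slowly now.

```bash
python3 -m creep '{"claw":[5.3,5.1,4.9,4.7,4.6,4.5,4.5,4.5],"dp":[[0,0,0],[0,0,0],[0,0,0],[0,0,0],[0,0,0],[0,0,0],[0,0,0],[0,0,0]],"roll":[0,0,0,0,0,0,0,0]}' 30; python3 -c "
from ed import *
st()
s=snap('wrist','w11.png'); cv2.imwrite('pics/w11c.png',cv2.resize(s['image'][200:400,210:410,::-1],None,fx=3,fy=3,interpolation=3))
try: edges(s)
except Exception as e: print(e)
"
```

```text
t: 13.05
tcp_pos: [0.6142, 0.2866, 0.2081]
tool_rot: [0.687, 0.727, 0.0, -0.001]
force: [-3.0, 3.0, 5.0]
finger_gap: 0.536
t 13.05 tcp [0.6142 0.2866 0.2081] yaw_y 0.0568 F [-3.  3.  5.] T [ 0.46  0.69 -0.11] gap_mm 45.7 q [0.27 0.64 1.33 0.   1.17 0.21]
-125 -95 0  3 [7.73489465 9.21646916]
-95 -50 26 [-10.6751441   -7.15043311] 31 [ 7.53622359 11.17934453]
-50 -20 28 [-11.35789583  -7.93274629] 27 [ 7.23166743 11.33329868]
275 256 282 343 369 sum-mid 312.5 312.5 y [-19.9 -11.1  12.   20.6]
285 256 282 343 370 sum-mid 313.0 312.5 y [  nan -10.9  11.9  21. ]
300 255 282 343 370 sum-mid 312.5 312.5 y [-20.  -10.9  11.9  20.7]
320 254 281 344 371 sum-mid 312.5 312.5 y [-20.  -11.1  12.   20.8]
```

View pics/w11c.png

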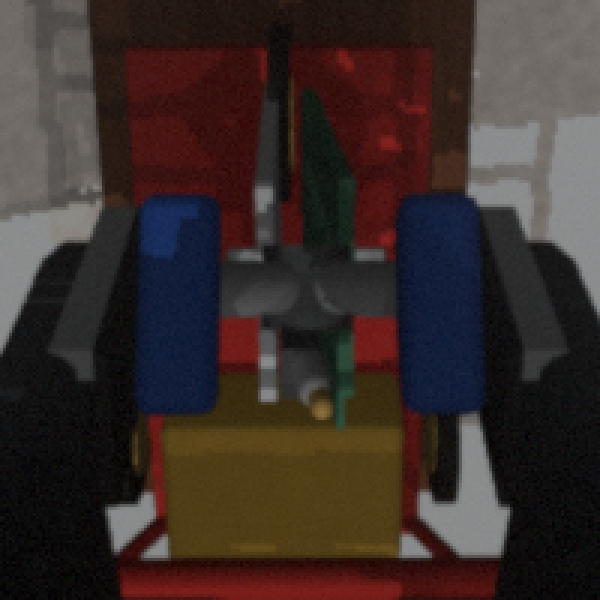

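The panel has started moving: its outer edge went from 13.2 to 11.2 mm with the lug still. Forces are low, so I'll continue.

```bash
python3 -m creep '{"claw":[4.4,4.3,4.2,4.1,4.0,4.0,4.0,4.0],"dp":[[0,0,-0.05],[0,0,-0.1],[0,0,-0.1],[0,0,-0.1],[0,0,-0.1],[0,0,-0.1],[0,0,-0.1],[0,0,-0.1]],"roll":[0,0,0,0,0,0,0,0]}' 30; python3 -c "
from ed import *
st()
s=snap('wrist','w12.png'); cv2.imwrite('pics/w12c.png',cv2.resize(s['image'][200:400,210:410,::-1],None,fx=3,fy=3,interpolation=3))
try: edges(s)
except Exception as e: print(e)
"
```

```text
t: 13.9
tcp_pos: [0.6148, 0.2852, 0.2078]
tool_rot: [0.687, 0.727, -0.0, 0.0]
force: [-1.3, -0.6, -1.1]
finger_gap: 0.472
t 13.9 tcp [0.6148 0.2852 0.2078] yaw_y 0.057 F [-1.3 -0.6 -1.1] T [-0.07  0.5  -0.1 ] gap_mm 40.3 q [ 0.27  0.64  1.33 -0.    1.17  0.21]
-125 -95 0  0 
-95 -50 30 [-9.91813019 -6.28282335] 24 [1.65734517 3.10812778]
-50 -20 25 [-9.40871926 -5.9648525 ] 25 [1.58485581 3.6412477 ]
275 267 294 333 358 sum-mid 312.5 313.5 y [-16.9  -6.7   8.4  16.7]
285 267 294 332 358 sum-mid 312.5 313.0 y [-16.1  -6.7   8.   16.5]
300 267 294 333 359 sum-mid 313.0 313.5 y [-15.9  -6.7   8.2  16.9]
320 266 294 333 360 sum-mid 313.0 313.5 y [-16.7  -6.6   8.1  17.1]
```

View pics/w12c.png

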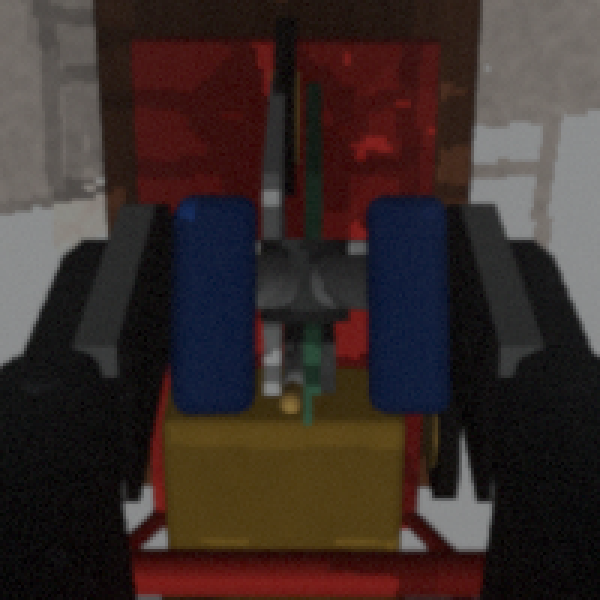

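The panel has jumped home. Lug-to-panel width is now about 14 mm (was 24) and the panel is parallel to the lug. Opening to 5.5 cm.

```bash
python3 -m creep '{"claw":[4.2,4.4,4.6,4.8,5.0,5.2,5.4,5.5,5.5],"dp":[[0,0,0],[0,0,0],[0,0,0],[0,0,0],[0,0,0.05],[0,0,0.1],[0,0,0.1],[0,0,0.1],[0,0,0.1]],"roll":[0,0,0,0,0,0,0,0,0]}' 30; python3 -c "
from ed import *
st()
s=snap('wrist','w13.png'); cv2.imwrite('pics/w13c.png',cv2.resize(s['image'][200:400,210:410,::-1],None,fx=3,fy=3,interpolation=3))
try: edges(s)
except Exception as e: print(e)
s=snap('scene'); cv2.imwrite('pics/s13.png',cv2.resize(s['image'][130:270,330:450,::-1],None,fx=4,fy=4,interpolation=3))
"
```

```text
t: 14.85
tcp_pos: [0.6146, 0.2858, 0.2073]
tool_rot: [0.687, 0.727, 0.0, 0.0]
force: [0.5, 0.3, -1.7]
finger_gap: 0.641
t 14.85 tcp [0.6146 0.2858 0.2073] yaw_y 0.0571 F [ 0.5  0.3 -1.7] T [ 0.02 -0.02 -0.02] gap_mm 54.8 q [ 0.27  0.64  1.33 -0.    1.17  0.21]
-125 -95 0  0 
-95 -50 28 [-9.8356179  -6.23323827] 21 [1.71165824 3.16979226]
-50 -20 32 [-9.37917409 -5.92688256] 32 [1.64346569 3.70695665]
275 237 276 347 387 sum-mid 312.0 311.5 y [-26.2 -17.5  18.1  26.9]
285 237 277 347 388 sum-mid 312.5 312.0 y [-26.2 -17.4  17.9  27.2]
300 235 275 349 389 sum-mid 312.0 312.0 y [-27.2 -17.3  18.   27.6]
320 235 275 348 390 sum-mid 312.5 311.5 y [-26.5 -17.3  18.   27.4]
```

View pics/w13c.png

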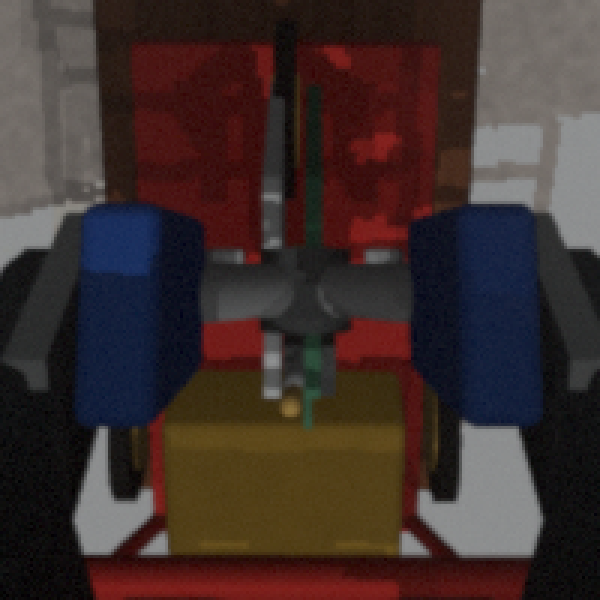

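View pics/s13.png

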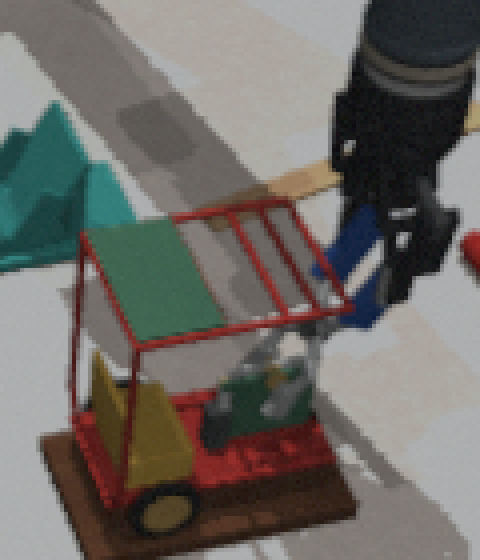

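Stud stays shut and the jaws are clear. Retracting along the pliers axis.

```bash
python3 -m creep '{"claw":[5.5,5.5,5.5,5.5,5.5,5.5,5.5,5.5,5.5,5.5,5.5,5.5],"dp":[[0.4,-0.1,-0.7],[1,-0.1,-1.7],[1.7,-0.1,-2.9],[2.6,-0.1,-4.5],[3.5,-0.1,-6.1],[4.5,0,-8],[5.5,0,-10],[6.5,0,-12.5],[7,0,-15],[7,0,-17.5],[7,0,-19],[7,0,-19]],"roll":[0,0,0,0,0,0,0,0,0,0,0,0]}'; python3 -c "
from ed import *
st()
s=snap('wrist','w14.png'); cv2.imwrite('pics/w14c.png',cv2.resize(s['image'][200:400,210:410,::-1],None,fx=3,fy=3,interpolation=3))
plan([.5738,-.1345,.40],.2007)
"
```

```text
t: 16.15
tcp_pos: [0.6114, 0.3569, 0.4023]
tool_rot: [0.686, 0.727, 0.004, 0.002]
force: [0.9, 0.0, -1.1]
finger_gap: 0.645
t 16.15 tcp [0.6114 0.3569 0.4023] yaw_y 0.0579 F [ 0.9  0.  -1.1] T [ 0.03  0.04 -0.04] gap_mm 55.1 q [0.37 0.54 1.   0.   1.6  0.31]
{'dp_cm': array([-48.8 ,  -6.52,  -0.12]), 'cur_yaw': np.float64(0.0577), 'roll': np.float64(-0.143)} tilt 0.26
```

View pics/w14c.png

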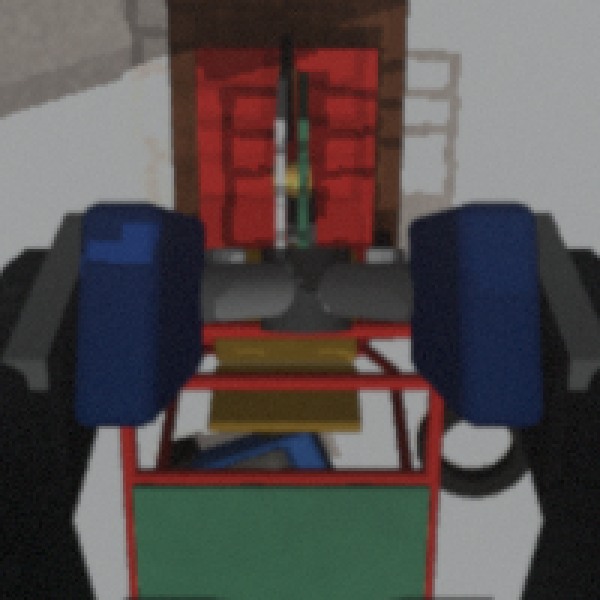

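```bash
python3 -m creep '{"claw":[5.5,5.5,5.5,5.5,5.5,5.5,5.5,5.5,5.5,5.5,5.5,5.5],"dp":[[-2,-0.2,0],[-5.5,-0.6,0],[-10,-1.2,0],[-14.5,-1.8,0],[-19,-2.4,0],[-23.5,-3,0],[-28,-3.7,0],[-32.5,-4.3,0],[-37,-5,0],[-41.5,-5.6,0],[-45.5,-6.1,0],[-48.8,-6.5,0]],"roll":[0,-0.01,-0.03,-0.05,-0.07,-0.09,-0.11,-0.13,-0.143,-0.143,-0.143,-0.143]}'; python3 -m creep '{"claw":[5.5,5.5],"dp":[[0,0,1],[0,0,2]],"roll":[0,0]}'; python3 -c "
from ed import *
st()
plan([.5748,-.1355,.2505],.1985)
plan([.5803,-.1688,.1385],.1985)
"
```

```text
t: 17.4
tcp_pos: [0.5725, -0.1372, 0.3961]
tool_rot: [0.634, 0.774, -0.0, -0.001]
force: [0.1, -0.1, -1.2]
finger_gap: 0.644
t: 17.6
tcp_pos: [0.5729, -0.1355, 0.3759]
tool_rot: [0.634, 0.774, 0.0, -0.001]
force: [-0.8, 0.1, -1.6]
finger_gap: 0.644
t 17.6 tcp [ 0.5729 -0.1355  0.3759] yaw_y 0.1981 F [-0.8  0.1 -1.6] T [0.06 0.04 0.01] gap_mm 55.0 q [-0.42  0.36  1.36  0.    1.42 -0.62]
{'dp_cm': array([-0.06,  0.2 , 12.54]), 'cur_yaw': np.float64(0.1981), 'roll': np.float64(-0.0004)} tilt 0.13
{'dp_cm': array([-3.45,  0.1 , 23.73]), 'cur_yaw': np.float64(0.1981), 'roll': np.float64(-0.0004)} tilt 0.13
```

```bash
python3 -m creep '{"claw":[5.5,5.5,5.5,5.5,5.5,5.5,5.5],"dp":[[0,0.1,3],[0,0.1,6],[0,0.1,9],[0,0.1,11.5],[0,0.1,12.5],[0,0.1,12.5],[0,0.1,12.5]],"roll":[0,0,0,0,0,0,0]}'; python3 -c "
from ed import *
st()
plan([.5803,-.1688,.1385],.1985)
s=snap('wrist','w15.png')
a=cv2.imread('pics/w6.png'); b=cv2.imread('pics/w15.png')
cv2.imwrite('pics/cmp.png',np.hstack([a[120:400,200:430],b[120:400,200:430]]))
s=snap('scene'); snap('top')
for nm in ['wrist','top','scene']:
    T,bb,g=held(nm)
    for l,m in (('blue',bb),('gray',g)):
        if m.sum()<5: continue
        x,y,z=T[m].T
        al=.5*x-.866*z; no=-.866*x-.5*z
        print(nm,l,m.sum(),'al',np.percentile(al,[1,50,99]).round(4),'no',np.percentile(no,[2,50,98]).round(4),'y',np.percentile(y,[2,50,98]).round(4))
"
```

```text
t: 18.3
tcp_pos: [0.5751, -0.1345, 0.253]
tool_rot: [0.633, 0.774, 0.0, 0.001]
force: [-0.7, -1.0, -1.4]
finger_gap: 0.646
t 18.3 tcp [ 0.5751 -0.1345  0.253 ] yaw_y 0.201 F [-0.7 -1.  -1.4] T [ 0.01 -0.01 -0.03] gap_mm 55.2 q [-0.42  0.48  1.52  0.    1.14 -0.62]
{'dp_cm': array([-3.46, -0.19, 11.45]), 'cur_yaw': np.float64(0.201), 'roll': np.float64(0.0025)} tilt 0.07
wrist blue 4182 al [-0.0203  0.0181  0.02  ] no [-0.0149 -0.0027  0.0087] y [-0.0266 -0.0173  0.0269]
wrist gray 1825 al [-0.1101 -0.0555 -0.035 ] no [-0.0108 -0.0039  0.0044] y [-0.019  -0.      0.0188]
top gray 27 al [-0.1263 -0.1055 -0.0756] no [-0.0014  0.0024  0.0064] y [-0.0251 -0.0198 -0.0143]
scene blue 193 al [-0.0404 -0.0226  0.0218] no [-0.0127  0.0034  0.0146] y [-0.0239 -0.0167  0.0291]
scene gray 297 al [-0.1309 -0.0924 -0.0387] no [-0.0089  0.0006  0.0075] y [-0.0227  0.0063  0.0276]
```

View pics/cmp.png

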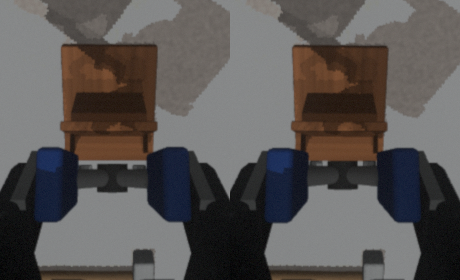

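```bash
python3 - <<'E'
from h import *
for n in ['w5','w6','w7','w8','w13','w14','w15']:
    im=cv2.imread('pics/%s.png'%n); hsv=cv2.cvtColor(im,cv2.COLOR_BGR2HSV)
    b=(hsv[...,0]>100)&(hsv[...,0]<130)&(hsv[...,1]>100); b[:260]=0;b[350:]=0;b[:,:225]=0;b[:,400:]=0
    v,u=np.nonzero(b); 
    l=u<312
    print(n,len(u),'L',u[l].min(),u[l].max(),v[l].min(),v[l].max(),u[l].mean().round(1),v[l].mean().round(1),'R',u[~l].min(),u[~l].max(),v[~l].min(),v[~l].max(),u[~l].mean().round(1),v[~l].mean().round(1))
E
```

```text
w5 5415 L 230 276 268 341 253.4 303.6 R 347 392 268 342 370.8 303.1
w6 4980 L 234 276 268 342 252.7 304.3 R 347 391 268 341 372.0 303.9
w7 5259 L 233 277 268 342 253.5 304.9 R 348 391 268 342 371.0 304.9
w8 5540 L 225 277 268 348 254.3 303.8 R 347 391 268 342 370.3 304.0
w13 5599 L 227 277 268 345 254.4 304.0 R 347 397 268 342 369.5 304.1
w14 5166 L 234 311 269 349 255.0 306.8 R 312 391 269 349 370.6 305.5
w15 5002 L 234 276 269 342 253.0 304.7 R 348 391 269 342 371.6 304.3
```

```bash
python3 -m creep '{"claw":[5.5,5.5,5.5,5.5,5.5,5.5,5.5,5.5,5.5,5.5],"dp":[[0,-0.2,2.5],[-0.5,-0.2,4.4],[-1.3,-0.2,6.4],[-2,-0.2,7.9],[-2.6,-0.2,9.4],[-3,-0.2,10.3],[-3.2,-0.2,10.7],[-3.4,-0.2,11],[-3.4,-0.2,11],[-3.4,-0.2,11]],"roll":[0,0,0,0,0,0,0,0,0,0]}'; python3 -c "
from ed import *
st()
plan([.5803,-.1685,.1390],.1985)
s=snap('wrist','w16.png')
s=snap('scene'); cv2.imwrite('pics/s16.png',cv2.resize(s['image'][160:300,190:310,::-1],None,fx=4,fy=4,interpolation=3))
"
```

```text
t: 19.45
tcp_pos: [0.5795, -0.1687, 0.1428]
tool_rot: [0.633, 0.774, 0.0, 0.0]
force: [-0.5, -0.5, -1.6]
finger_gap: 0.644
t 19.45 tcp [ 0.5795 -0.1687  0.1428] yaw_y 0.2001 F [-0.5 -0.5 -1.6] T [-0.07  0.01 -0.02] gap_mm 55.0 q [-0.47  0.64  1.58  0.    0.92 -0.67]
{'dp_cm': array([0.01, 0.08, 0.38]), 'cur_yaw': np.float64(0.2001), 'roll': np.float64(0.0016)} tilt 0.04
```

View pics/w16.png

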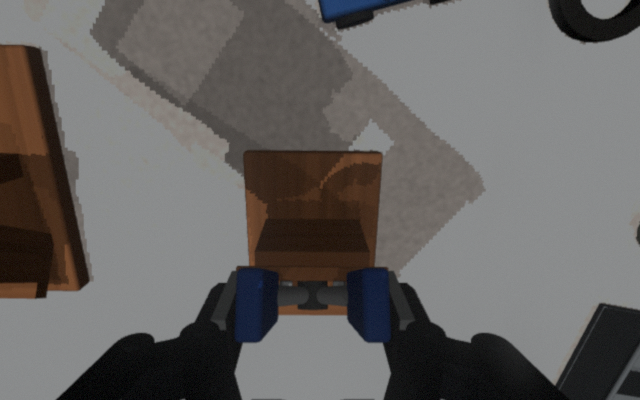

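View pics/s16.png

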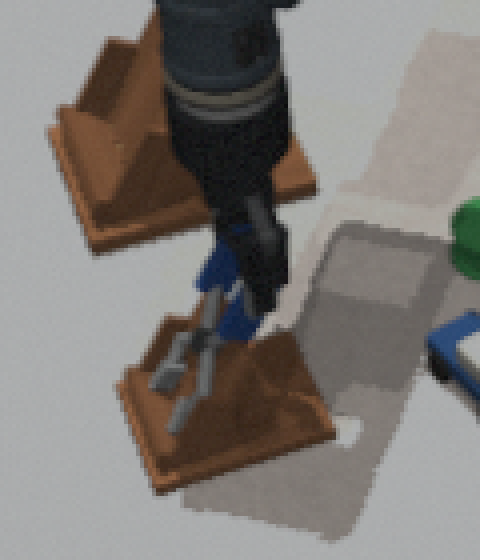

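Pliers are back over the channel with no contact yet and about 3 mm to go.

```bash
python3 -m creep '{"claw":[5.5,5.5,5.5,5.5],"dp":[[0,0.1,0.2],[0,0.1,0.35],[0,0.1,0.4],[0,0.1,0.4]],"roll":[0,0,0,0]}'; python3 -c "
from ed import *
st()
"
```

```text
t: 19.95
tcp_pos: [0.5809, -0.1689, 0.1407]
tool_rot: [0.633, 0.774, 0.0, 0.001]
force: [-3.1, 0.5, 10.9]
finger_gap: 0.643
t 19.95 tcp [ 0.5809 -0.1689  0.1407] yaw_y 0.1998 F [-3.1  0.5 10.9] T [ 0.03  0.55 -0.21] gap_mm 54.9 q [-0.47  0.64  1.58 -0.    0.92 -0.67]
```

Contact with the ledge at 11 N. Opening gradually.

```bash
python3 -m creep '{"claw":[5.7,5.9,6.1,6.3,6.5,6.8,7.2,7.8,8.5,8.5,8.5],"dp":[[0,0,0],[0,0,0],[0,0,0],[0,0,0],[0,0,0],[0,0,0],[0,0,0],[0,0,0],[0,0,0],[0,0,0],[0,0,0]],"roll":[0,0,0,0,0,0,0,0,0,0,0]}'; python3 -c "
from ed import *
st()
s=snap('wrist','w17.png')
s=snap('scene'); cv2.imwrite('pics/s17.png',cv2.resize(s['image'][160:300,190:310,::-1],None,fx=4,fy=4,interpolation=3))
"
```

```text
t: 21.05
tcp_pos: [0.5803, -0.1686, 0.1383]
tool_rot: [0.633, 0.774, -0.0, 0.0]
force: [-0.2, -0.1, 0.6]
finger_gap: 0.998
t 21.05 tcp [ 0.5803 -0.1686  0.1383] yaw_y 0.2 F [-0.2 -0.1  0.6] T [-0.02 -0.02 -0.04] gap_mm 85.3 q [-0.47  0.64  1.58 -0.    0.92 -0.67]
```

View pics/w17.png

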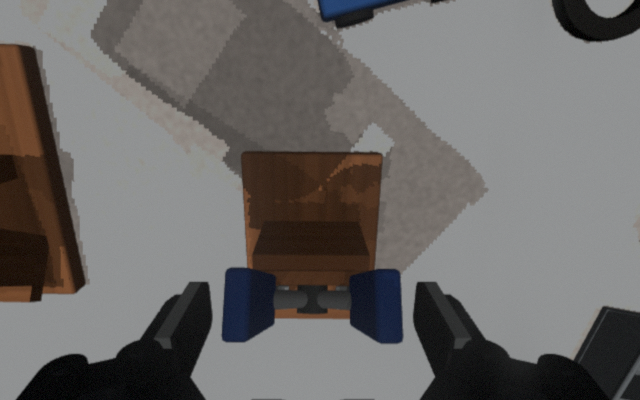

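View pics/s17.png

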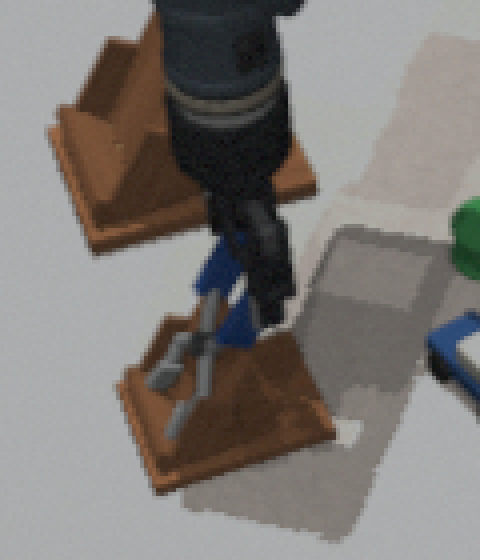

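```bash
python3 -m creep '{"claw":[8.5,8.5,8.5,8.5,8.5,8.5,8.5,8.5,8.5],"dp":[[0,0,-1],[0,0,-2.5],[0,0,-4.5],[0,0,-7],[0,0,-9],[0,0,-10.4],[0,0,-10.4],[0,0,-10.4],[0,0,-10.4]],"roll":[0,0,0,0,0,0,0,0,0]}'; python3 -c "
from h import *
st()
s=snap('wrist','w18.png')
a=cv2.imread('pics/w3.png'); b=cv2.imread('pics/w18.png')
cv2.imwrite('pics/cmp2.png',np.hstack([cv2.resize(x[120:270,250:380],None,fx=3,fy=3) for x in (a,b)]))
c=np.array([0.5844,-0.1925]); A=0.2007
ex=np.array([np.sin(A),-np.cos(A)]); ey=np.array([np.cos(A),np.sin(A)])
for nm in ['wrist','scene','top']:
    s=snap(nm); P=cloud(s); hsv=cv2.cvtColor(s['image'],cv2.COLOR_RGB2HSV)
    X=(P[...,:2]-c)@ex; Y=(P[...,:2]-c)@ey; Z=P[...,2]
    reg=(abs(X)<.09)&(abs(Y)<.06)&(Z>.05)&(Z<.18)
    for lab,m in (('blue',reg&(hsv[...,0]>100)&(hsv[...,0]<130)&(hsv[...,1]>120)),('gray',reg&(hsv[...,1]<50))):
        x,y,z=X[m],Y[m],Z[m]
        if len(x)<5: continue
        al=-.5*x+.866*(z-.024); no=.866*x+.5*(z-.024)
        print(nm,lab,m.sum(),'along',np.percentile(al,[2,50,98]).round(4),'norm',np.percentile(no,[2,10,50,90,98]).round(4),'Y',np.percentile(y,[2,50,98]).round(4))
"
```

```text
t: 22.05
tcp_pos: [0.5796, -0.1683, 0.2415]
tool_rot: [0.633, 0.774, -0.0, -0.001]
force: [0.3, 0.1, -0.7]
finger_gap: 0.997
t 22.05 tcp [ 0.5796 -0.1683  0.2415] yaw_y 0.2 F [ 0.3  0.1 -0.7] T [0.   0.02 0.05] gap_mm 85.1 q [-0.47  0.51  1.5  -0.    1.14 -0.67]
wrist blue 1418 along [0.084  0.1293 0.1309] norm [0.0231 0.0257 0.0365 0.0474 0.0484] Y [-0.0292  0.0217  0.0316]
wrist gray 1070 along [0.0056 0.0541 0.1282] norm [0.026  0.0313 0.0385 0.0438 0.0469] Y [-0.022   0.0017  0.0328]
scene blue 316 along [0.0734 0.104  0.1322] norm [0.0238 0.0267 0.0375 0.0479 0.0497] Y [-0.0253  0.0259  0.0335]
scene gray 220 along [0.0073 0.0444 0.1302] norm [0.0265 0.0303 0.0405 0.0474 0.0493] Y [-0.0433 -0.0051  0.0297]
```

View pics/cmp2.png

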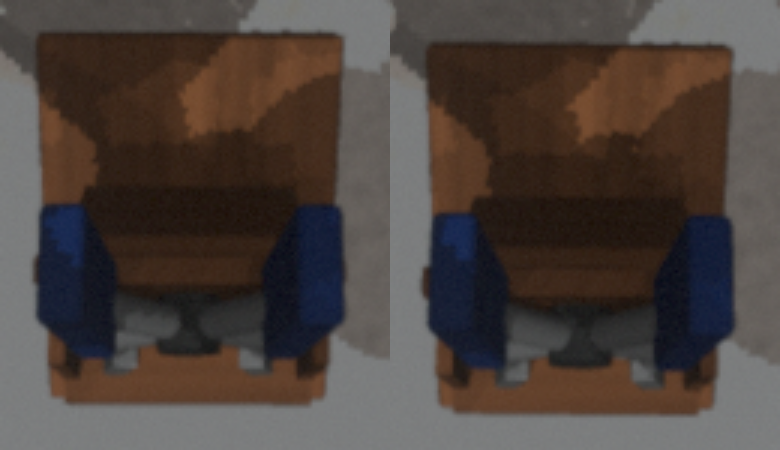

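The pliers sit in the stand as before: along-axis and normal extents match within 1 mm, and the two crops look the same. Last check: the rickshaw and the other objects in the scene and top views.

```bash
python3 -m creep '{"claw":[8.5,8.5,8.5,8.5],"dp":[[0,0,-2],[0,0,-5],[0,0,-8],[0,0,-8]],"roll":[0,0,0,0]}'; python3 -c "
from h import *
st()
t=snap('top','top2.png'); s=snap('scene','scene2.png')
a=cv2.imread('pics/scene0.png'); b=cv2.imread('pics/scene2.png')
cv2.imwrite('pics/cmp3.png',np.hstack([cv2.resize(x[170:275,330:430],None,fx=4,fy=4,interpolation=3) for x in (a,b)]))
for s_ in (s,t):
    P=cloud(s_); reg=(P[...,0]>.48)&(P[...,0]<.75)&(P[...,1]>.02)&(P[...,1]<.3)&(P[...,2]>.195)&(P[...,2]<.23); p=P[reg]
    print(cv2.minAreaRect((p[:,:2]*1000).astype(np.float32)),np.median(p[:,2]))
"
```

```text
t: 22.65
tcp_pos: [0.5826, -0.1697, 0.3267]
tool_rot: [0.633, 0.774, 0.001, 0.004]
force: [0.6, -0.0, 0.4]
finger_gap: 0.997
t 22.65 tcp [ 0.5826 -0.1697  0.3267] yaw_y 0.2001 F [ 0.6 -0.   0.4] T [-0.01  0.05  0.03] gap_mm 85.1 q [-0.47  0.42  1.39  0.    1.32 -0.67]
((614.5861206054688, 174.31167602539062), (117.34508514404297, 150.62899780273438), 3.72774600982666) 0.2178099223273719
((613.41162109375, 175.09718322753906), (114.62454986572266, 147.97901916503906), 2.76820707321167) 0.21739435122379308
```

View pics/cmp3.png

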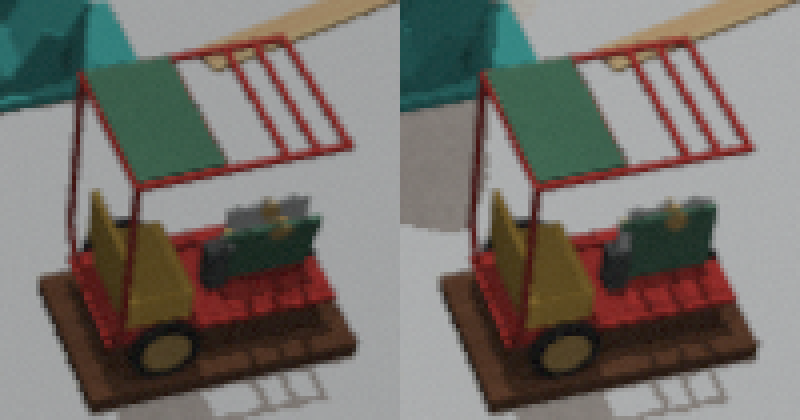

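View pics/scene2.png

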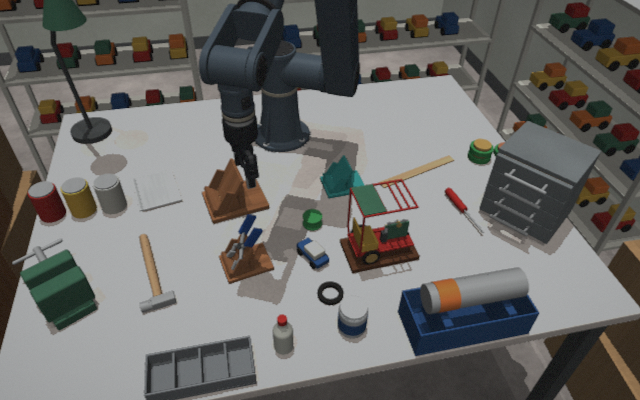

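The green panel at (660,240) in the right crop now stands against the lug. The rickshaw moved about 2 mm, the pliers are in the small stand at (245,245), and nothing else looks out of place. Handing in.

```bash
python3 -m creep '{"claw":[8.5,8.5,8.5],"dp":[[0,0,0],[0,0,0],[0,0,0]],"roll":[0,0,0]}'; python3 -c "
from station import workorder
print(workorder.sign_off())"
```

```text
t: 23.05
tcp_pos: [0.5798, -0.1684, 0.321]
tool_rot: [0.633, 0.774, -0.0, -0.001]
force: [0.3, 0.2, -0.7]
finger_gap: 0.996
the job is handed in; nothing more can be done
None
```

The press stud is shut, and the pliers are back in the small brown stand and released. I handed the job in at about 23 s of the 64 s allowed.

- **Squeeze:** I took the pliers by the handles at 55 mm and leaned the jaws in under the frame from the model's front. I closed the handles to about 40 mm with the grip limited to 30 N. The panel clicked home: lug to panel went from about 24 mm to about 14 mm across, and it stayed shut after I opened the jaws.
- **Pliers:** measured again in the stand, they lie within about 1 mm of where they started. The gripper is open and about 18 cm above where it gripped, touching nothing.
- **Rickshaw and bench:** the model is upright and moved about 2 mm as it centred itself between the jaws. By eye, the other things in the final scene picture look where they were; I did not measure them.
- **Forces:** the highest I read was about 17 N at the wrist, while gripping the pliers in the stand.
- **Disagreements:** early wrist-camera measurements were up to 3 mm off the other views while the arm was still settling. I corrected for that from the close-up pictures before squeezing.

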